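# Set up a clutch plate on parallels for pressing out its hub

### The arm

A 7-joint arm with a two-finger parallel gripper is mounted at the origin on a cart in front of the work surface, level with it; the furniture and walls round the work are solid. World frame = base frame: x ahead of the robot, y to its left, z up, the work surface at z = 0. Lengths are in m, angles in rad, forces in N, time in s.
With the tool pointing down it reaches from about 0.4 to 0.85 m from the base axis. Payload 4.5 kg.
Tool frame: the origin (TCP) lies at the centre of the arm's flange, where the gripper is bolted on; the fingertips stand r.tcp_to_tips ahead of it and the grasp point (between the pads) lies 147 mm ahead of it (r.tcp_to_tips is the distance from the TCP to the fingertips, in m); x points along the fingers, y is the direction in which the jaws open and shut, and the axes are right-handed (so a half turn about x gives the same grasp; the last joint's range is limited). The gripper opens to 88 mm and grips with 3 to 60 N. Pads are 18 mm wide; open, the fingers measure 123 mm over their backs; the gripper's body (75 mm by 187 mm) begins 45 mm behind the grasp point.
Start: joints at [-1.265, 0.689, -0.195, 1.565, 0.157, 0.902, -0.215], TCP at [0.168, 0.602, 0.405] pointing down, gripper open.
Joint ranges: [-3.01, 3.01], [-0.46, 2.08], [-1.47, 1.51], [0.13, 2.56], [-1, 4.14], [0.04, 2.09], [-2.66, 2.66]. Speed limits (rad/s): [2.57, 2.57, 3.14, 3.14, 3.14, 3.14, 3.14].

### API

Orientations are given as a unit quaternion [x, y, z, w].
In Python, from plant import r, eyes gives the robot as it stands.
- The arm moves only by the tool carry_out, never from a script. Its argument "targets" is text: rows parted by semicolons, each of 5 numbers parted by spaces: the opening, from 0 (shut) to 1 (fully open), then the shift along the tool's x, y, z in mm, then the turn about the tool's x in rad. A call has 1 to 20 rows; each row shifts and turns the commanded pose from where the row before left it, along the tool's axes as they then stand; what a row does not reach is not made up. A row lasts 1/12 s, in which the tool goes at most 41.7 mm and 7.16 degrees, less where a joint would pass 70% of its speed; a pose out of reach is approached as far as the arm can. A call is refused whole if a number of a shift passes 41.7 or a number of a turn 0.125, either way. A call with a gripper value outside its range is refused whole. The fingers move at their own pace and stop on an object; "force" is the grip in N (left out, the last holds). Time passes only in rows, so rows that do not move let the fingers close. It gives the time, the measured TCP pose, the force and the opening at its end, in the units of the state.
- r.get_state(): the state, without advancing time (a new reading comes with each control period).
- eyes.snapshot(name): name is "scene" or "top" or "wrist"; returns (picture, depth): 400x640x3 uint8, blue, green, red; 400x640 float32, m along the optical axis (not along the pixel's ray), 0 where there is no reading.
- eyes.camera_params(name): a dict with "intrinsics" (3x3 intrinsics, pixels), "rvec" (rotation vector, rad) and "tvec" (3), from world to camera coordinates, as OpenCV has them; the wrist camera has in their place "T_tool_cam" (4x4, takes a point from camera to tool coordinates, whose origin is the TCP and whose axes are the tool frame's). Camera axes: x right, y down, z forward; pixel columns grow to the right and rows downward; lengths in m; the calibration is good to about 2 mm. The wrist camera is an equidistant fisheye: a pixel r from the principal point sees the ray r / f radians off the axis. A picture is of the moment at which its call begins: read the wrist's pose just before it. camera_params takes no time and is no camera call.
- r.finish_job(): hands the job in, once; it reports no verdict.
The state is a dict: "clock": time; "q": joint angles; "qd": joint speeds; "joint_torque": joint torques, N m; "tool_pos": TCP position; "eef_rot": TCP orientation; "contact_force": force on the tool from outside, world axes, zero at the start; "moment": the same for the moment, N m; "opening": opening from 0.0 (shut) to 1.0 (fully open).
Only numpy, scipy, OpenCV 4.12 (cv2) and the standard library are available. Lean on these libraries where they do the work, as an engineer would, in place of code of your own. Each camera call takes 0.05 s, during which the arm holds its last target.

### The job

Get the clutch plate ready for pressing out its hub. Take the matched pair of low bright steel parallels out of the wooden rack and stand them on edge on the loading plate, one along each long side of its slot, about a finger's breadth back from the edge and midway along it; lay the clutch plate flat across the two of them with its hub centred over the slot, then set the brass drift upright on the hub with its pilot right down in the bore. Leave the odd tall black parallel in the rack, and do not disturb the blue grease tin or the red pliers.

Things in the scene. Friction and masses are not known exactly. Their poses are not given: they have to be found in the camera images.
- slot_centre (a point): Loading plate: fixed dark steel plate 216 (x) x 186 (y) mm, 22 mm thick, flat on the bench; bar handle at its -x end. The point is on its top face at the centre of the slot through it, 139 mm long (x) and 56 mm wide (y); z up. Each parallel stands with its length along x, its middle best at y = +43 or -43 mm and x = 0 (from 37 to 50 mm is good).
- rack: Tooling rack: fixed dark wooden block 186 (x) x 158 (y) mm, 25 mm high; origin at the centre of its underside, z up. Three slots along x, centred at x = -26 mm and y = -48, 0, +48 mm, 114 mm long, 14 mm wide, 15 mm deep, each with one parallel on edge. A round hole 19 mm wide, 15 mm deep, at x = +68 mm, y = 0 holds the drift.
- parallel_a_mid (a point): First low parallel, one of a matched pair: bright steel bar 110 mm long, 12 mm thick, 26 mm high on edge. It stands in any one of the rack's three slots, only its top 11 mm showing; it lifts straight up. The point is its middle, 13 mm above its lower edge; x along its length, y up, z across its thickness.
- parallel_b_mid (a point): Second low parallel, one of a matched pair: bright steel bar 110 mm long, 12 mm thick, 26 mm high on edge. It stands in any one of the rack's three slots, only its top 11 mm showing; it lifts straight up. The point is its middle, 13 mm above its lower edge; x along its length, y up, z across its thickness.
- tall_parallel_mid (a point): Odd tall parallel: a blackened steel bar, 110 x 12 mm but 40 mm high, in whichever slot the low pair leaves, showing 25 mm above the rack. It stays there. The point is its middle, 20 mm above its lower edge; axes as for the low ones.
- hub_top (a point): Clutch plate: round, 188 mm across, 0.85 kg, dark lining, flat in the work area. The point is the centre of its hub's top face, 28 mm above the hub's foot; z up. The hub is a tube 38 mm across, bore 21 mm, and stands 12 mm above the plate's upper side: grip it there. The plate's underside is 20 mm below the point; laid on the parallels the point is 46 mm above the loading plate.
- drift_mid (a point): Brass drift, an upright rod 74 mm long: body 28 mm across (grip here), foot shoulder 31 mm, head 30 mm; below the shoulder a pilot 16.4 mm across, 14 mm long, fits the hub's bore. In the rack the shoulder rests on the block. The point is on its axis, 27 mm above the shoulder's underside, 41 mm above the pilot's tip, 33 mm below the top; z up.
- grease_tin: Blue round tin 53 mm across, 38 mm high, standing on the bench; origin at the centre of its underside. A bystander.
- pliers: Pliers with red handles, 173 mm long, 12 mm high, lying on the bench behind the work; origin at its middle on the bench. A bystander.

How it is judged:
By the outcome, as a careful person would: the job done as asked, in the order asked, and still so for the second after the job is handed in, with the robot touching nothing.
It also fails if it takes over 136 s, if anything falls off the work surface, if the arm or the gripper's body presses on something with over 40 N, if the wrist force passes 120 N, or if a joint passes its speed limit or range.

## Working session

There is one attempt and no reset: what is moved stays moved. The work goes in short steps, Python scripts to look and compute and a tool call to move; the robot and the scene stay as the last step left them, time stands still between calls to the robot, and variables do not carry over. Pictures are saved under pics/ and viewed, and the job is handed in when it is done.

Besides the shell and the picture viewer there is one more tool, called after "Request:" as name(argument=value, ...), one argument or row to a line, values as JSON. carry_out: Moves the arm, as the interface text tells. Its arguments: {"type":"object","properties":{"targets":{"type":"string"},"force":{"type":"number"}},"required":["targets"]}

```bash
ls -la; mkdir -p pics; python3 - <<'E'
from plant import r, eyes
import cv2,numpy as np
s=r.get_state(); print(s, r.tcp_to_tips)
for n in ["scene","top","wrist"]:
    p,d=eyes.snapshot(n); cv2.imwrite(f"pics/{n}0.png",p); np.savez(f"{n}0.npz",p=p,d=d)
    print(n,eyes.camera_params(n), (d>0).mean())
E
```

```text
total 12
drwxr-xr-x  3 agent agent 4096 Dec  6 17:29 .
drwxr-xr-x 23 root  root  4096 Dec  6 17:29 ..
drwxr-xr-x  2 agent agent 4096 Dec  6 17:29 pics
{'clock': 0.0, 'q': array([-1.26515601,  0.69000226, -0.19450796,  1.56633793,  0.15735252,
        0.90248992, -0.21509738]), 'qd': array([-2.25418653e-04, -4.59574521e-04, -1.93130604e-03,  9.72718738e-04,
        4.98053436e-07, -5.78456594e-04,  5.01298182e-04]), 'joint_torque': array([-9.35493408e-04, -5.27558684e+01, -1.26710571e+00, -1.53431994e+01,
       -5.26155322e-02,  6.66586086e-03,  1.69449531e-04]), 'tool_pos': array([0.16776377, 0.60172763, 0.40389983]), 'eef_rot': array([ 0.0951241 ,  0.70061691, -0.09642463,  0.7005638 ]), 'contact_force': array([ 0.46132612, -0.97644623,  0.2685822 ]), 'moment': array([-0.03136772, -0.00575653,  0.03359665]), 'opening': 1.0049316661280225} 0.166
scene {'intrinsics': array([[436.54413602,   0.        , 314.8172612 ],
       [  0.        , 436.54413602, 201.66192009],
       [  0.        ,   0.        ,   1.        ]]), 'rvec': array([ 2.00141049, -0.49480334,  0.33678698]), 'tvec': a
[... 203 characters left out ...]
   0.        ,   1.        ]]), 'rvec': array([ 2.17076909, -2.17965285,  0.09202548]), 'tvec': array([0.04316578, 0.57288976, 1.26797737])} 0.99596484375
wrist {'intrinsics': array([[309.70691629,   0.        , 321.16114778],
       [  0.        , 309.70691629, 198.96487562],
       [  0.        ,   0.        ,   1.        ]]), 'T_tool_cam': array([[-4.04281634e-05, -2.60778725e-01,  9.65398599e-01,
         2.17981825e-02],
       [ 9.99999802e-01,  5.96315313e-04,  2.02957103e-04,
        -3.06344036e-04],
       [-6.28608862e-04,  9.65398416e-01,  2.60778650e-01,
        -6.69230981e-02],
       [ 0.00000000e+00,  0.00000000e+00,  0.00000000e+00,
         1.00000000e+00]])} 0.93065234375
```

View pics/scene0.png

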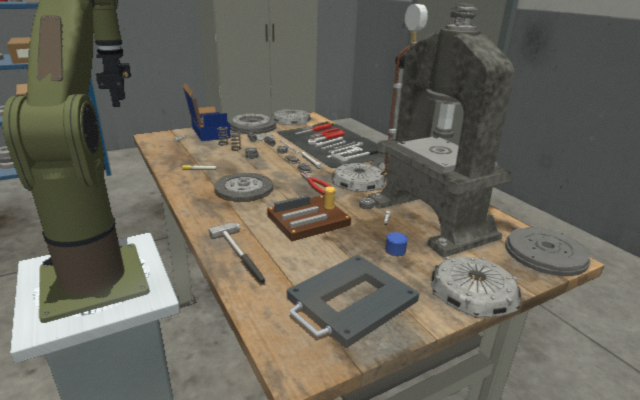

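View pics/top0.png

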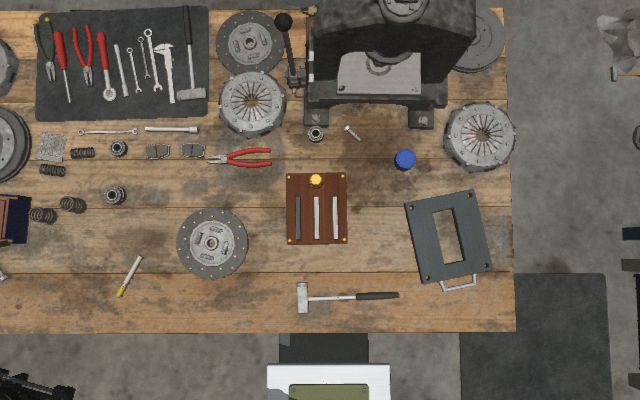

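View pics/wrist0.png

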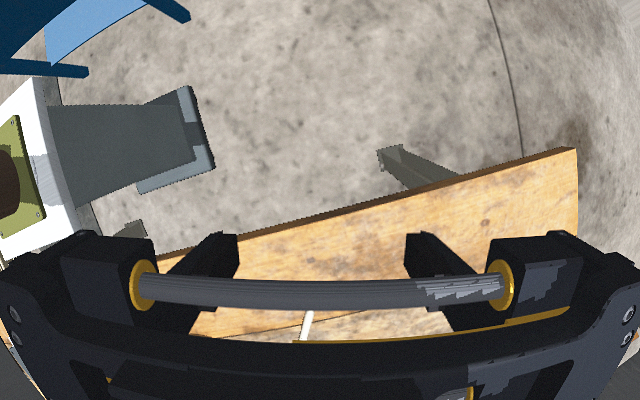

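The top view shows the rack at about (317,208). The tall black bar is at (297,218), the low pair at (317,218) and (335,218), and the drift at (316,180). The clutch plate is at (212,243) and the loading plate at (448,237), turned about 10°. The tin is at (405,159) and the pliers at (245,158). Next I'll measure these.

```bash
cat > h.py <<'E'
import numpy as np,cv2
from scipy.spatial.transform import Rotation as R
from plant import r,eyes
P={n:eyes.camera_params(n) for n in("scene","top","wrist")}
def ray(n,uv,st=None):
    uv=np.atleast_2d(np.asarray(uv,float));K=P[n]["intrinsics"]
    d=np.c_[(uv[:,0]-K[0,2])/K[0,0],(uv[:,1]-K[1,2])/K[1,1]]
    if n=="wrist":
        th=np.hypot(d[:,0],d[:,1]);s=np.where(th>1e-9,np.sin(th)/np.maximum(th,1e-9),1)
        d=np.c_[d*s[:,None],np.cos(th)]
        T=P[n]["T_tool_cam"];Rw=R.from_quat(st["eef_rot"]).as_matrix()
        o=Rw@T[:3,3]+st["tool_pos"];return o,d@(Rw@T[:3,:3]).T
    d=np.c_[d,np.ones(len(d))]
    M=cv2.Rodrigues(P[n]["rvec"])[0];return -M.T@P[n]["tvec"],d@M
def onz(n,uv,z,st=None):
    o,d=ray(n,uv,st);return o+d*((z-o[2])/d[:,2])[:,None]
def proj(n,X,st=None):
    X=np.atleast_2d(X);K=P[n]["intrinsics"]
    if n=="wrist":
        T=P[n]["T_tool_cam"];Rw=R.from_quat(st["eef_rot"]).as_matrix()
        c=((X-st["tool_pos"])@Rw-T[:3,3])@T[:3,:3]
        th=np.arctan2(np.hypot(c[:,0],c[:,1]),c[:,2]);ph=np.arctan2(c[:,1],c[:,0])
        return np.c_[K[0,2]+K[0,0]*th*np.cos(ph),K[1,2]+K[1,1]*th*np.sin(ph)]
    return cv2.projectPoints(X,P[n]["rvec"],P[n]["tvec"],K,None)[0][:,0]
E
python3 - <<'E'
from h import *
z=np.load("top0.npz");p,d=z["p"],z["d"]
for nm,(x0,y0,x1,y1) in dict(rack=(280,165,360,250),plate=(398,180,498,296),disc=(170,200,255,285)).items():
    cv2.imwrite(f"pics/c_{nm}.png",cv2.resize(p[y0:y1,x0:x1],None,fx=5,fy=5,interpolation=cv2.INTER_CUBIC))
# depth -> world at points
def w(u,v):
    o,dd=ray("top",(u,v));return o+dd[0]*d[int(round(v)),int(round(u))]
for u,v in[(317,240),(317,218),(335,218),(297,218),(316,180),(448,190),(415,210),(212,243),(205,235),(185,243),(405,159),(250,300),(447,237)]: print((u,v),w(u,v).round(4))
E
```

```text
(317, 240) [0.4697 0.0266 0.0296]
(317, 218) [0.5263 0.0263 0.0361]
(335, 218) [ 0.5261 -0.0202  0.0352]
(297, 218) [0.526  0.0777 0.045 ]
(316, 180) [0.6188 0.0288 0.0855]
(448, 190) [ 0.6017 -0.3242 -0.0021]
(415, 210) [ 0.5469 -0.2299  0.0223]
(212, 243) [ 0.4631  0.3045 -0.0015]
(205, 235) [0.484  0.3194 0.0166]
(185, 243) [0.4634 0.3713 0.0167]
(405, 159) [0.46   0.0372 1.3133]
(250, 300) [ 0.3134  0.2032 -0.0051]
(447, 237) [ 0.4765 -0.3171  0.0014]
```

```bash
python3 - <<'E'
import cv2
a=cv2.imread("pics/c_rack.png");print(a.shape)
E
```

```text
(425, 400, 3)
```

View pics/c_rack.png

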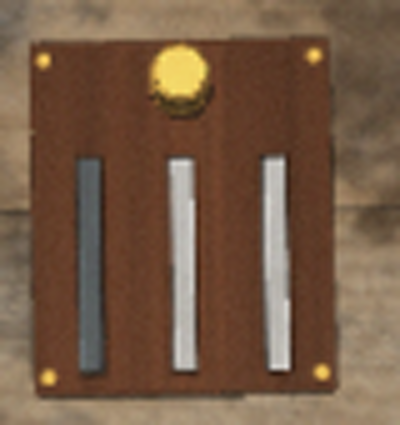

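View pics/c_plate.png

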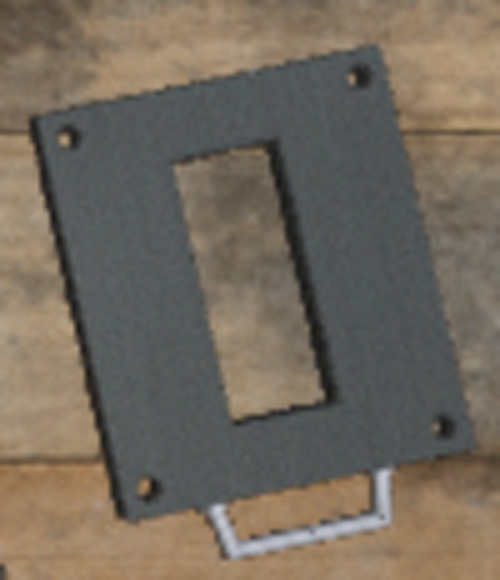

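View pics/c_disc.png

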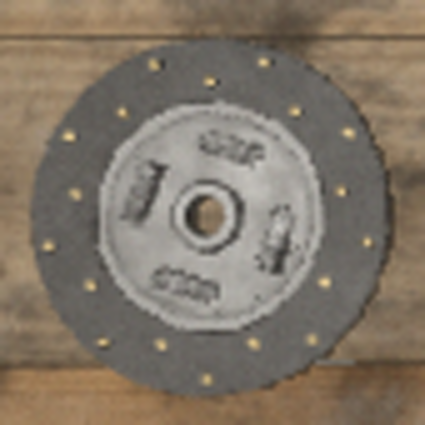

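```bash
python3 - <<'E'
from h import *
st=r.get_state();Rm=R.from_quat(st["eef_rot"]).as_matrix();print("tool axes\n",Rm.round(4))
def c(pts,x0,y0): return (np.array(pts,float)+.5)/5-.5+np.array([x0,y0])
pins=onz("top",c([(43,61),(314,55),(322,372),(49,377)],280,165),.025)
print("pins",pins.round(4),"mean",pins.mean(0).round(4))
e=pins[0]-pins[3]+pins[1]-pins[2];print("rack yaw",np.degrees(np.arctan2(e[1],e[0])))
rc=onz("top",c([(31,42),(330,40),(337,390),(38,396)],280,165),.025);print("rackcorners",rc.mean(0).round(4),rc.round(4).tolist())
for nm,q,z in[("tall",[(79,157),(103,157),(103,370),(80,370)],.05),("mid",[(169,158),(192,158),(196,370),(173,370)],.036),("right",[(262,157),(285,157),(291,370),(269,370)],.036)]:
    w=onz("top",c(q,280,165),z);print(nm,w.mean(0).round(4));e=w[0]-w[3]+w[1]-w[2];print(np.degrees(np.arctan2(e[1],e[0])),np.linalg.norm(e)/2)
print("drift top",onz("top",c([(179,73)],280,165),.085))
pc=onz("top",c([(33,117),(380,46),(474,446),(124,517)],398,180),.022);print("plate",pc.mean(0).round(4),pc.round(4).tolist())
e=pc[0]-pc[3]+pc[1]-pc[2];print(np.degrees(np.arctan2(e[1],e[0])),np.linalg.norm(e)/2);e=pc[0]-pc[1]+pc[3]-pc[2];print(np.degrees(np.arctan2(e[1],e[0]))-90,np.linalg.norm(e)/2)
ph=onz("top",c([(68,138),(359,76),(443,427),(147,488)],398,180),.022);print("holes",ph.mean(0).round(4))
sl=onz("top",c([(172,162),(275,141),(338,404),(233,423)],398,180),.022);print("slot",sl.mean(0).round(4))
e=sl[0]-sl[3]+sl[1]-sl[2];print(np.degrees(np.arctan2(e[1],e[0])),np.linalg.norm(e)/2);e=sl[0]-sl[1]+sl[3]-sl[2];print(np.degrees(np.arctan2(e[1],e[0]))-90,np.linalg.norm(e)/2)
print("hub",onz("top",c([(208,213)],170,200),.028),onz("top",c([(212,216)],170,200),.016))
p=np.load("top0.npz")["p"];hsv=cv2.cvtColor(p,cv2.COLOR_BGR2HSV)
m=cv2.inRange(hsv,(105,120,60),(130,255,255))[130:190,380:430];v,u=np.nonzero(m);print("tin",onz("top",[(u.mean()+380,v.mean()+130)],.038))
m=cv2.inRange(hsv,(0,150,100),(8,255,255))[140:175,200:280];v,u=np.nonzero(m);print("pliers",onz("top",[(u.min()+200,v.mean()+140),(u.max()+200,v.mean()+140)],.01))
E
```

```text
tool axes
 [[-2.000e-04  2.684e-01  9.633e-01]
 [-1.300e-03  9.633e-01 -2.684e-01]
 [-1.000e+00 -1.400e-03  1.000e-04]]
pins [[ 0.6354  0.1013  0.025 ]
 [ 0.6379 -0.0409  0.025 ]
 [ 0.472  -0.0435  0.025 ]
 [ 0.47    0.0982  0.025 ]] mean [0.5538 0.0287 0.025 ]
rack yaw 0.9900864409028094
rackcorners [0.5536 0.0277 0.025 ] [[0.6455, 0.1076, 0.025], [0.6458, -0.0494, 0.025], [0.4627, -0.0512, 0.025], [0.4602, 0.1039, 0.025]]
tall [0.5278 0.0754 0.05  ]
0.04481717900832514 0.1089388669846523
mid [0.5281 0.0287 0.036 ]
0.8057279914760187 0.10962912661020352
right [ 0.5281 -0.02    0.036 ]
1.281354051386094 0.11015732971834859
drift top [[0.62086948 0.03028459 0.085     ]]
plate [ 0.4798 -0.3145  0.022 ] [[0.5654, -0.2021, 0.022], [0.6019, -0.3847, 0.022], [0.3938, -0.4265, 0.022], [0.3581, -0.2448, 0.022]]
11.494103840577736 0.21197467179477128
11.215380363568045 0.18569001841171012
holes [ 0.4792 -0.3153  0.022 ]
slot [ 0.4788 -0.3154  0.022 ]
11.787581052653675 0.1389786822492369
10.596430639192931 0.055276805381997224
hub [[0.46512585 0.30055533 0.028     ]] [[0.46360283 0.30090038 0.016     ]]
tin [[ 0.68011818 -0.20359562  0.038     ]]
pliers [[0.69026661 0.2652012  0.01      ]
 [0.68975063 0.15055989 0.01      ]]
```

```bash
cat > plan.py <<'E'
import sys
from h import *
def plan(x,y,z,yaw,n=None):
    st=r.get_state();Rm=R.from_quat(st["eef_rot"]).as_matrix();p=st["tool_pos"]
    cur=np.arctan2(-Rm[0,1],Rm[1,1]);t=-(np.radians(yaw)-cur);t=(t+np.pi/2)%np.pi-np.pi/2
    R2=Rm@R.from_rotvec([t,0,0]).as_matrix();d=(np.array([x,y,z])-p)*1000
    print("clock",round(st["clock"],2),"pos",p.round(4),"yaw",round(np.degrees(cur),2),"open",round(st["opening"],3),"F",st["contact_force"].round(1))
    print("turn",round(t,4),"then tool shift mm",(R2.T@d).round(1),"tilt",(Rm[:,0]).round(4))
if __name__=="__main__": plan(*map(float,sys.argv[1:5]))
E
python3 plan.py .528 .0285 .34 1
```

```text
clock 0.15 pos [0.1677 0.6018 0.4041] yaw -15.57 open 1.003 F [-0.8 -0.8  0.1]
turn -0.2892 then tool shift mm [  64.8 -579.4  350.2] tilt [-2.0e-04 -1.3e-03 -1.0e+00]
```

Request:
carry_out(
  targets="0.42 0 0 0 -0.0964; 0.42 0 0 0 -0.0964; 0.42 0 0 0 -0.0964; 0.42 1 -10 6 0; 0.42 3 -29 17.5 0; 0.42 3 -29 17.5 0; 0.42 3 -29 17.5 0; 0.42 3 -29 17.5 0; 0.42 3 -29 17.5 0; 0.42 3 -29 17.5 0; 0.42 3 -29 17.5 0; 0.42 3 -29 17.5 0; 0.42 3 -29 17.5 0; 0.42 3 -29 17.5 0; 0.42 3 -29 17.5 0; 0.42 3 -29 17.5 0; 0.42 3 -29 17.5 0; 0.42 3 -29 17.5 0; 0.42 3 -29 17.5 0; 0.42 3 -29 17.5 0",
)

```text
clock: 1.82
tool_pos: [0.4626, 0.1315, 0.3555]
eef_rot: [-0.006, 0.707, 0.006, 0.707]
contact_force: [0.9, 0.6, -0.3]
opening: 0.423
```

```bash
python3 plan.py .528 .0285 .34 1
```

```text
clock 1.82 pos [0.4626 0.1315 0.3555] yaw 1.0 open 0.423 F [ 0.9  0.6 -0.3]
turn -0.0 then tool shift mm [  15.5 -104.2   63.6] tilt [-2.e-04  0.e+00 -1.e+00]
```

Request:
carry_out(
  targets="0.42 3 -25 15 0; 0.42 3 -25 15 0; 0.42 3 -25 15 0; 0.42 3 -20 12 0; 0.42 2 -9 6 0; 0.42 0 0 0 0; 0.42 0 0 0 0",
)

```text
clock: 2.4
tool_pos: [0.5264, 0.031, 0.3415]
eef_rot: [-0.006, 0.707, 0.007, 0.707]
contact_force: [-0.3, 1.1, -0.1]
opening: 0.422
```

```bash
python3 plan.py .528 .0285 .34 1; python3 - <<'E'
from h import *
import pickle
st=r.get_state();p,d=eyes.snapshot("wrist");cv2.imwrite("pics/w1.png",p);pickle.dump((st,p,d),open("w1.pkl","wb"))
p,d=eyes.snapshot("top");cv2.imwrite("pics/t1.png",p)
E
```

```text
clock 2.4 pos [0.5264 0.031  0.3415] yaw 1.0 open 0.422 F [-0.3  1.1 -0.1]
turn 0.0 then tool shift mm [ 1.5 -2.5  1.6] tilt [-9.e-04  1.e-03 -1.e+00]
```

View pics/w1.png

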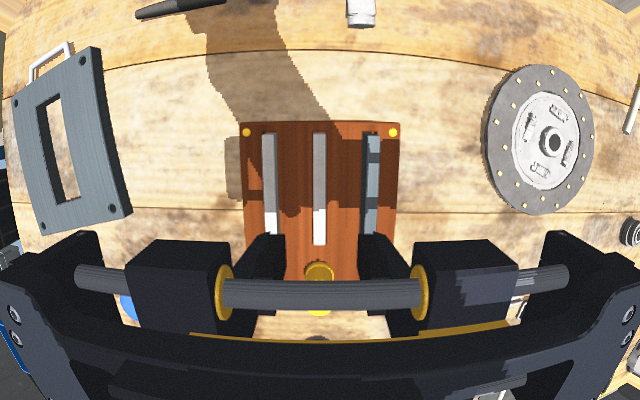

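View pics/t1.png

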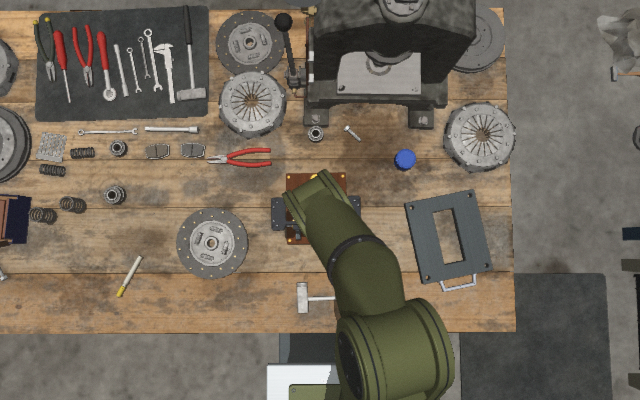

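The wrist view shows the mid bar at u≈319, v 133–245, the right low bar at u≈270 and the tall one at u≈371. I'll measure them from the wrist and cross-check against the top view.

```bash
python3 - <<'E'
from h import *
import pickle
st,p,d=pickle.load(open("w1.pkl","rb"))
cv2.imwrite("pics/w1c.png",cv2.resize(p[110:260,225:415],None,fx=4,fy=4,interpolation=cv2.INTER_CUBIC))
g=lambda q,z:onz("wrist",q,z,st).round(4)
pr=lambda X:proj("wrist",X,st).round(1)
print("bar mid from 2 views:")
print("pred px bar ends from top est",pr([[.473,.028,.036],[.583,.029,.036]]),pr([[.473,-.0215,.036],[.583,-.019,.036]]))
print("pins",g([(246,132),(393,132)],.025))
print("hub rim",g([(552,140)],.028))
E
```

```text
bar mid from 2 views:
pred px bar ends from top est [[318.9 132.3]
 [318.1 244.7]] [[265.1 132.1]
 [270.3 243.5]]
pins [[ 0.4732 -0.0423  0.025 ]
 [ 0.4708  0.0992  0.025 ]]
hub rim [[0.4627 0.2965 0.028 ]]
```

View pics/w1c.png

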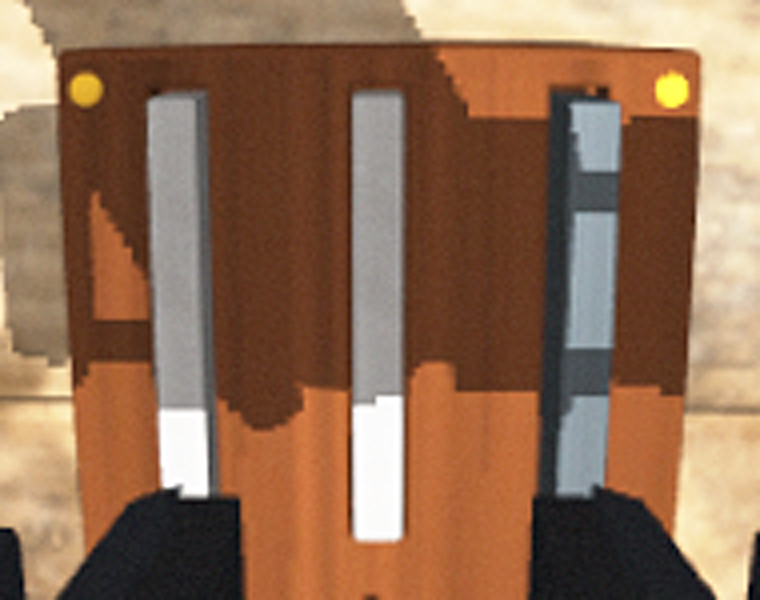

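Request:
carry_out(
  targets="0.32 10 -2 1.6 0; 0.32 22 0 0 0; 0.32 25 0 0 0; 0.32 25 0 0 0; 0.32 20 0 0 0; 0.32 12 0 0 0; 0.32 0 0 0 0; 0.32 0 0 0 0; 0.32 0 0 0 0",
)

```text
clock: 3.25
tool_pos: [0.5285, 0.029, 0.2282]
eef_rot: [-0.006, 0.707, 0.007, 0.707]
contact_force: [-0.0, 0.8, 0.7]
opening: 0.32
```

```bash
python3 plan.py .528 .0288 .194 1; python3 - <<'E'
from h import *
import pickle
st=r.get_state();p,d=eyes.snapshot("wrist");cv2.imwrite("pics/w2.png",p);pickle.dump((st,p,d),open("w2.pkl","wb"))
E
```

```text
clock 3.25 pos [0.5285 0.029  0.2282] yaw 1.06 open 0.32 F [-0.   0.8  0.7]
turn 0.0011 then tool shift mm [34.2 -0.2 -0.5] tilt [ 8.e-04  5.e-04 -1.e+00]
```

View pics/w2.png

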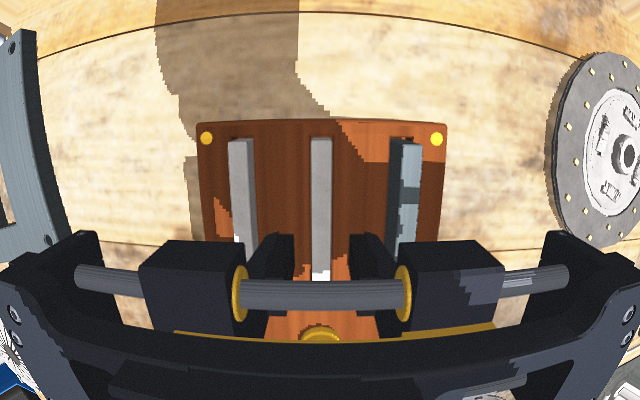

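The bar at u≈321 is centred between the fingers (inner edges about 293 and 350). I'll go down and grip.

Request:
carry_out(
  targets="0.32 15 0 -0.5 0; 0.32 12 0 0 0; 0.32 7 0 0 0; 0.32 0 0 0 0; 0.32 0 0 0 0; 0 0 0 0 0; 0 0 0 0 0; 0 0 0 0 0; 0 0 0 0 0; 0 0 0 0 0; 0 0 0 0 0",
  force=40,
)

```text
clock: 4.22
tool_pos: [0.5282, 0.0285, 0.1943]
eef_rot: [-0.006, 0.707, 0.006, 0.708]
contact_force: [-0.3, 1.0, 5.8]
opening: 0.127
```

Request:
carry_out(
  targets="0 -8 0 0 0; 0 -12 0 0 0; 0 -20 0 0 0; 0 -20 0 0 0; 0 -25 0 0 0; 0 -25 0 0 0; 0 -25 0 0 0; 0 -10 0 0 0; 0 0 0 0 0",
)

```text
clock: 4.97
tool_pos: [0.5283, 0.0281, 0.3406]
eef_rot: [-0.006, 0.706, 0.006, 0.708]
contact_force: [-0.2, 0.7, -4.4]
opening: 0.127
```

```bash
python3 plan.py .4874 -.3572 .26 11.3; python3 - <<'E'
from h import *
import pickle
st=r.get_state();p,d=eyes.snapshot("wrist");cv2.imwrite("pics/w3.png",p);pickle.dump((st,p,d),open("w3.pkl","wb"))
E
```

```text
clock 4.97 pos [0.5283 0.0281 0.3406] yaw 0.96 open 0.127 F [-0.2  0.7 -4.4]
turn -0.1804 then tool shift mm [  80.3 -369.8 -115.9] tilt [ 3.6e-03  4.0e-04 -1.0e+00]
```

View pics/w3.png

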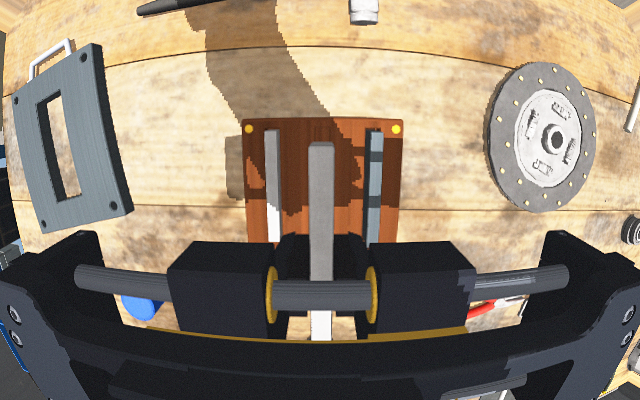

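```bash
python3 - <<'E'
from h import *
import pickle
st,p,d=pickle.load(open("w3.pkl","rb"))
Z=st["tool_pos"][2]-.158
print(proj("wrist",[[.473,.028,Z],[.473,.028,Z-.026],[.583,.029,Z]],st).round(1))
cv2.imwrite("pics/w3c.png",cv2.resize(p[110:350,260:380],None,fx=3,fy=3))
for v in range(140,240,12): 
    dd=d[v,320]; o,q=ray("wrist",(320,v),st); 
    T=P["wrist"]["T_tool_cam"]; 
    th=np.hypot(320-321.16,v-198.96)/309.7
    print(v,(o+q[0]*dd/np.cos(th)).round(4))
E
```

```text
[[323.6 142.6]
 [323.2 138.4]
 [321.4 342.2]]
140 [0.4854 0.026  0.0071]
152 [0.4773 0.0265 0.1812]
164 [0.4829 0.0266 0.1804]
176 [0.4884 0.0267 0.1807]
188 [0.494  0.0268 0.1804]
200 [0.4996 0.0269 0.1807]
212 [0.5056 0.027  0.1803]
224 [0.5112 0.027  0.1812]
236 [0.5175 0.0271 0.1807]
```

View pics/w3c.png

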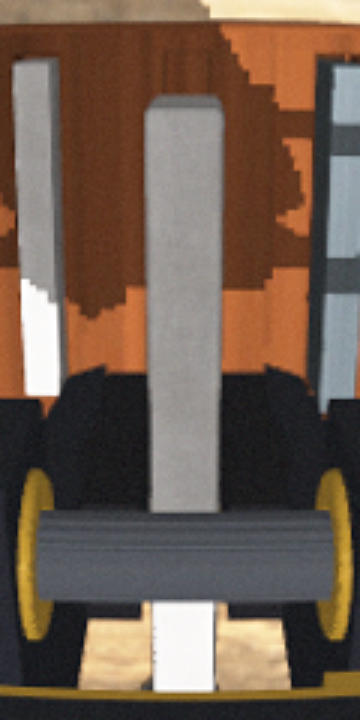

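Request:
carry_out(
  targets="0 0 0 0 -0.06; 0 0 0 0 -0.06; 0 0 0 0 -0.06; 0 0 -10 -3 0; 0 2 -20 -6 0; 0 4 -26 -8 0; 0 4 -26 -8 0; 0 4 -26 -8 0; 0 4 -26 -8 0; 0 4 -26 -8 0; 0 4 -26 -8 0; 0 4 -26 -8 0; 0 4 -26 -8 0; 0 4 -26 -8 0; 0 4 -26 -8 0; 0 4 -26 -8 0; 0 4 -20 -7 0; 0 4 -13 -4 0; 0 0 0 0 0; 0 0 0 0 0",
)

```text
clock: 6.68
tool_pos: [0.4896, -0.3353, 0.2833]
eef_rot: [-0.068, 0.704, 0.07, 0.703]
contact_force: [-0.0, 0.8, -4.8]
opening: 0.13
```

```bash
python3 plan.py .4874 -.3572 .26 11.3; python3 - <<'E'
from h import *
import pickle
st=r.get_state();p,d=eyes.snapshot("wrist");cv2.imwrite("pics/w4.png",p);pickle.dump((st,p,d),open("w4.pkl","wb"))
E
```

```text
clock 6.68 pos [ 0.4896 -0.3353  0.2833] yaw 11.19 open 0.13 F [-0.   0.8 -4.8]
turn -0.0019 then tool shift mm [ 23.3 -21.1  -6.4] tilt [-0.0022  0.0017 -1.    ]
```

View pics/w4.png

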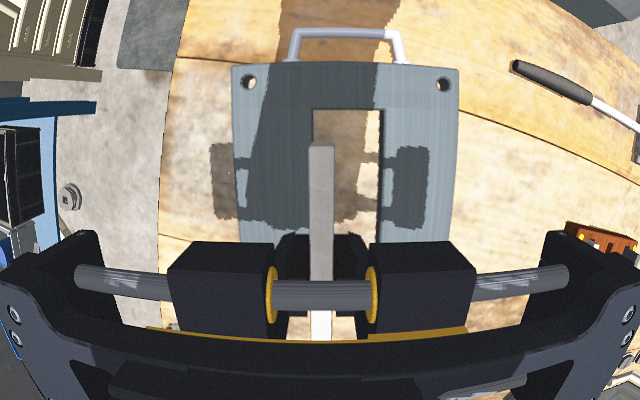

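```bash
python3 - <<'E'
from h import *
import pickle
st,p,d=pickle.load(open("w4.pkl","rb"))
C=np.array([.479,-.315]);a=np.radians(11.3);u=np.array([np.cos(a),np.sin(a)]);v=np.array([-np.sin(a),np.cos(a)])
for nm,q in dict(slotR=(312,110),slotL=(383,109),holeR=(248,83),holeL=(443,83),cornR=(233,66),cornL=(458,69),sideR=(237,200),sideL=(456,200)).items():
    w=onz("wrist",q,.022,st)[0];e=w[:2]-C;print(nm,w.round(4),"plate xy mm",(e@u*1000).round(1),(e@v*1000).round(1))
cv2.imwrite("pics/w4c.png",cv2.resize(p[50:230,220:480],None,fx=3,fy=3,interpolation=cv2.INTER_CUBIC))
E
```

```text
slotR [ 0.4192 -0.356   0.022 ] plate xy mm -66.7 -28.5
slotL [ 0.4068 -0.3025  0.022 ] plate xy mm -68.3 26.4
holeR [ 0.4066 -0.4091  0.022 ] plate xy mm -89.4 -78.1
holeL [ 0.3734 -0.2584  0.022 ] plate xy mm -92.5 76.2
cornR [ 0.3947 -0.4239  0.022 ] plate xy mm -104.0 -90.3
cornL [ 0.3578 -0.2475  0.022 ] plate xy mm -105.7 89.9
sideR [ 0.5011 -0.4031  0.022 ] plate xy mm 4.4 -90.7
sideL [ 0.4652 -0.2218  0.022 ] plate xy mm 4.8 94.1
```

View pics/w4c.png

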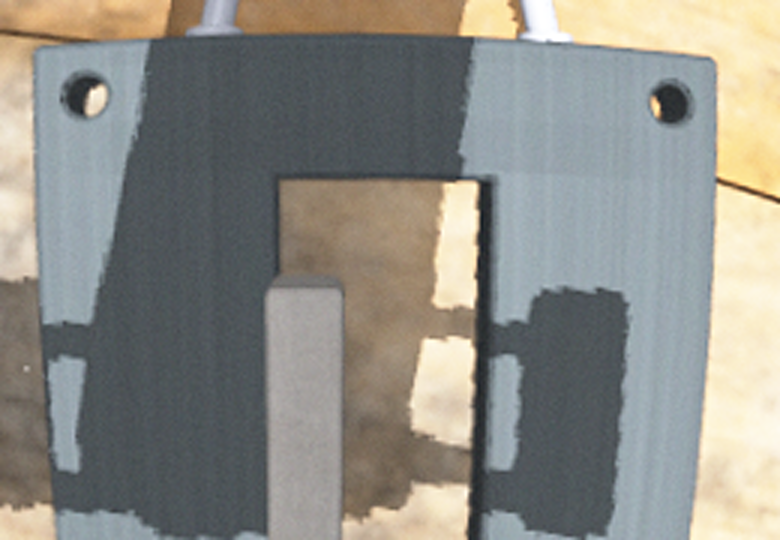

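```bash
python3 plan.py .4891 -.3573 .209 11.6
```

```text
clock 6.73 pos [ 0.4904 -0.3339  0.2839] yaw 11.34 open 0.127 F [ 0.3  1.3 -4.8]
turn -0.0045 then tool shift mm [ 74.9 -22.9  -6. ] tilt [-9.0e-04  2.3e-03 -1.0e+00]
```

Request:
carry_out(
  targets="0 0 -10 -3 -0.0045; 0 5 -10 -3 0; 0 10 -3 0 0; 0 18 0 0 0; 0 18 0 0 0; 0 12 0 0 0; 0 6 0 0 0; 0 3 0 0 0; 0 0 0 0 0; 0 0 0 0 0; 0 0 0 0 0; 0 0 0 0 0",
)

```text
clock: 7.73
tool_pos: [0.4895, -0.359, 0.2135]
eef_rot: [-0.072, 0.703, 0.071, 0.704]
contact_force: [-0.3, -0.2, -4.4]
opening: 0.126
```

```bash
python3 plan.py .4891 -.3573 .206 11.6
```

```text
clock 7.73 pos [ 0.4895 -0.359   0.2135] yaw 11.57 open 0.126 F [-0.3 -0.2 -4.4]
turn -0.0006 then tool shift mm [ 7.5  1.8 -0.1] tilt [ 1.4e-03 -7.0e-04 -1.0e+00]
```

Request:
carry_out(
  targets="0 3 1.5 0 0; 0 2 0 0 0; 0 1.5 0 0 0; 0 1 0 0 0; 0 0.5 0 0 0; 0 0 0 0 0; 0 0 0 0 0; 0 0 0 0 0",
)

```text
clock: 8.4
tool_pos: [0.4888, -0.3571, 0.2063]
eef_rot: [-0.072, 0.704, 0.071, 0.703]
contact_force: [-2.9, 3.0, 11.1]
opening: 0.123
```

```bash
python3 plan.py .4891 -.3573 .206 11.6
```

```text
clock 8.4 pos [ 0.4888 -0.3571  0.2063] yaw 11.58 open 0.123 F [-2.9  3.  11.1]
turn -0.0004 then tool shift mm [ 0.3 -0.3  0.2] tilt [-2.e-04 -6.e-04 -1.e+00]
```

Contact is felt: about 15 N up compared with hanging free. I'll release and rise.

Request:
carry_out(
  targets="0.13 -0.3 0 0 0; 0.15 0 0 0 0; 0.2 0 0 0 0; 0.3 0 0 0 0; 0.32 0 0 0 0; 0.32 0 0 0 0; 0.32 -4 0 0 0; 0.32 -10 0 0 0; 0.32 -20 0 0 0; 0.32 -30 0 0 0; 0.32 -30 0 0 0; 0.32 -25 0 0 0; 0.32 -15 0 0 0; 0.32 0 0 0 0; 0.32 0 0 0 0",
)

```text
clock: 9.65
tool_pos: [0.4889, -0.3575, 0.3401]
eef_rot: [-0.072, 0.703, 0.071, 0.704]
contact_force: [0.3, -0.4, 0.5]
opening: 0.317
```

```bash
python3 plan.py .5275 -.019 .34 1; python3 - <<'E'
from h import *
import pickle
st=r.get_state();p,d=eyes.snapshot("wrist");cv2.imwrite("pics/w5.png",p);pickle.dump((st,p,d),open("w5.pkl","wb"))
cv2.imwrite("pics/w5c.png",cv2.resize(p[50:350,200:480],None,fx=2,fy=2,interpolation=cv2.INTER_CUBIC))
E
```

```text
clock 9.65 pos [ 0.4889 -0.3575  0.3401] yaw 11.56 open 0.317 F [ 0.3 -0.4  0.5]
turn 0.1843 then tool shift mm [-2.000e-01  3.378e+02  4.450e+01] tilt [ 0.0018 -0.0012 -1.    ]
```

View pics/w5.png

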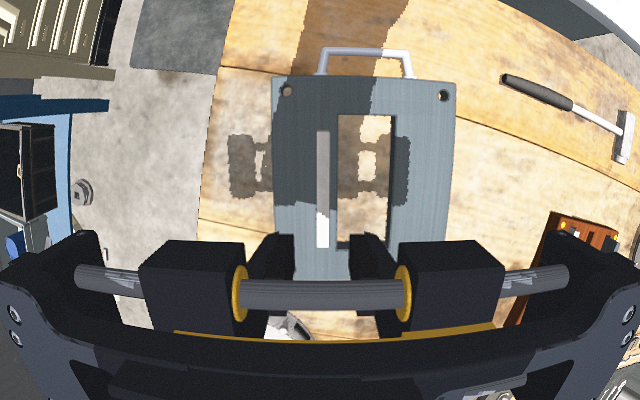

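```bash
python3 - <<'E'
from h import *
import pickle
st,p,d=pickle.load(open("w5.pkl","rb"))
C=np.array([.4805,-.3152]);a=np.radians(11.6);u=np.array([np.cos(a),np.sin(a)]);v=np.array([-np.sin(a),np.cos(a)])
for nm,q,z in[("bar near",(323,131),.048),("bar far",(322,247.5),.048),("slotR near",(337.5,115),.022),("slotL near",(396,117),.022),("slotR far",(337,241),.022),("holeR",(287,91),.022),("holeL",(443,96),.022)]:
    w=onz("wrist",q,z,st)[0];e=w[:2]-C;print(nm,w.round(4),"plate xy mm",(e@u*1000).round(1),(e@v*1000).round(1))
E
```

```text
bar near [ 0.4352 -0.3675  0.048 ] plate xy mm -54.9 -42.2
bar far [ 0.5421 -0.3464  0.048 ] plate xy mm 54.1 -43.0
slotR near [ 0.4186 -0.3568  0.022 ] plate xy mm -69.1 -28.3
slotL near [ 0.4076 -0.3013  0.022 ] plate xy mm -68.6 28.3
slotR far [ 0.5432 -0.3303  0.022 ] plate xy mm 58.4 -27.4
holeR [ 0.4053 -0.4083  0.022 ] plate xy mm -92.4 -76.0
holeL [ 0.3745 -0.2585  0.022 ] plate xy mm -92.5 76.9
```

View pics/w5c.png

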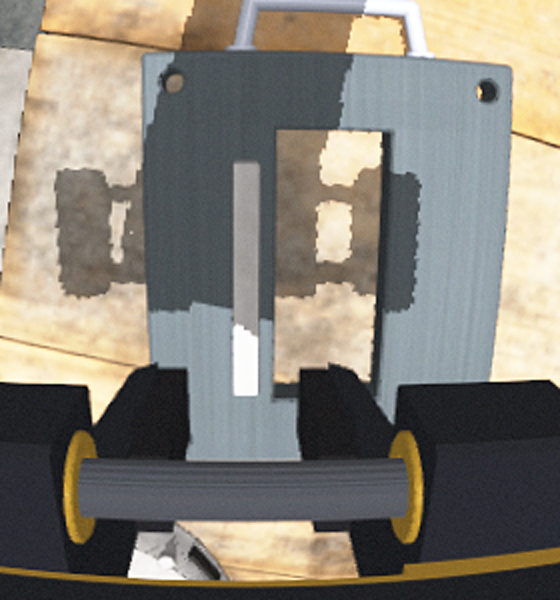

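The first bar is at plate x −0.4, y −42.6, and the slot centre estimate is confirmed. Now the second bar.

Request:
carry_out(
  targets="0.32 0 0 0 0.0921; 0.32 0 0 0 0.0921; 0.32 0 10 2 0; 0.32 0 20 3 0; 0.32 0 28 3.5 0; 0.32 0 28 3.5 0; 0.32 0 28 3.5 0; 0.32 0 28 3.5 0; 0.32 0 28 3.5 0; 0.32 0 28 3.5 0; 0.32 0 28 3.5 0; 0.32 0 28 3.5 0; 0.32 0 28 3.5 0; 0.32 0 28 3.5 0; 0.32 0 17 4.5 0; 0.32 0 11 0 0; 0.32 0 0 0 0; 0.32 0 0 0 0",
)

```text
clock: 11.2
tool_pos: [0.5268, -0.0188, 0.3384]
eef_rot: [-0.007, 0.708, 0.007, 0.706]
contact_force: [-1.1, -0.8, 0.3]
opening: 0.323
```

```bash
python3 plan.py .528 -.019 .23 1; python3 - <<'E'
from h import *
import pickle
st=r.get_state();p,d=eyes.snapshot("wrist");cv2.imwrite("pics/w6.png",p);pickle.dump((st,p,d),open("w6.pkl","wb"))
print(proj("wrist",[[.473,-.019,.036],[.583,-.018,.036]],st))
cv2.imwrite("pics/w6c.png",cv2.resize(p[100:350,220:420],None,fx=2.4,fy=2.4,interpolation=cv2.INTER_CUBIC))
E
```

```text
clock 11.2 pos [ 0.5268 -0.0188  0.3384] yaw 1.12 open 0.323 F [-1.1 -0.8  0.3]
turn 0.0021 then tool shift mm [ 1.084e+02 -1.000e-01  1.400e+00] tilt [-1.8e-03 -8.0e-04 -1.0e+00]
[[322.62240596 132.41608944]
 [321.26009423 245.92580229]]
```

View pics/w6c.png

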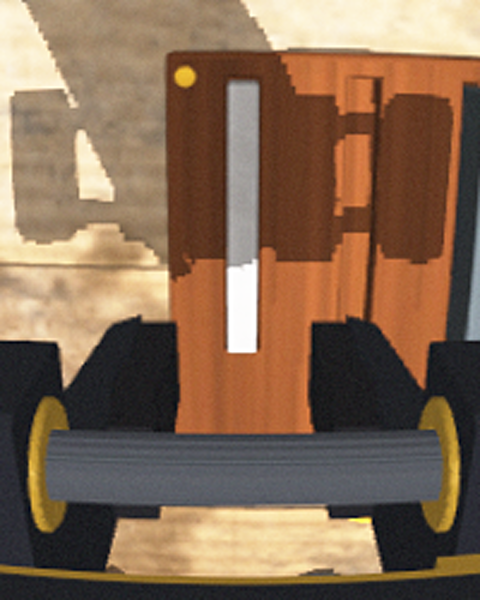

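Request:
carry_out(
  targets="0.32 10 -0.6 1.5 0; 0.32 22 0 0 0; 0.32 25 0 0 0; 0.32 25 0 0 0; 0.32 20 0 0 0; 0.32 15 0 0 0; 0.32 12 0 0 0; 0.32 9 0 0 0; 0.32 5 0 0 0; 0.32 0 0 0 0; 0.32 0 0 0 0; 0 0 0 0 0; 0 0 0 0 0; 0 0 0 0 0; 0 0 0 0 0; 0 0 0 0 0; 0 0 0 0 0",
  force=40,
)

```text
clock: 12.67
tool_pos: [0.5291, -0.0191, 0.1966]
eef_rot: [-0.006, 0.707, 0.006, 0.708]
contact_force: [-0.4, -0.1, 5.1]
opening: 0.127
```

```bash
python3 plan.py .5285 -.0195 .194 1
```

```text
clock 12.67 pos [ 0.5291 -0.0191  0.1966] yaw 1.02 open 0.127 F [-0.4 -0.1  5.1]
turn 0.0004 then tool shift mm [ 2.6 -0.4 -0.6] tilt [ 1.2e-03  2.0e-04 -1.0e+00]
```

Request:
carry_out(
  targets="0 -8 0 0 0; 0 -12 0 0 0; 0 -20 0 0 0; 0 -20 0 0 0; 0 -25 0 0 0; 0 -25 0 0 0; 0 -20 0 0 0; 0 -10 0 0 0; 0 0 0 0 0",
)

```text
clock: 13.42
tool_pos: [0.5291, -0.0194, 0.3377]
eef_rot: [-0.006, 0.706, 0.006, 0.708]
contact_force: [-0.8, -0.1, -4.4]
opening: 0.127
```

```bash
python3 plan.py .4719 -.2731 .28 11.6; python3 - <<'E'
from h import *
import pickle
st=r.get_state();p,d=eyes.snapshot("wrist");cv2.imwrite("pics/w7.png",p)
cv2.imwrite("pics/w7c.png",cv2.resize(p[100:350,220:420],None,fx=2.4,fy=2.4,interpolation=cv2.INTER_CUBIC))
E
```

```text
clock 13.42 pos [ 0.5291 -0.0194  0.3377] yaw 0.99 open 0.127 F [-0.8 -0.1 -4.4]
turn -0.1852 then tool shift mm [  57.5 -237.  -107.2] tilt [ 3.e-03  1.e-04 -1.e+00]
```

View pics/w7c.png

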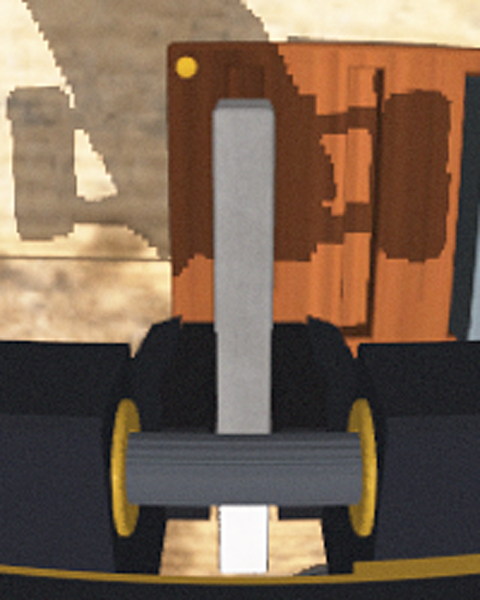

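The bar is held level. Carrying it to the +43 side.

Request:
carry_out(
  targets="0 0 0 0 -0.0926; 0 0 0 0 -0.0926; 0 0 -8 -4 0; 0 4 -17 -8 0; 0 5 -23 -10 0; 0 5 -23 -10 0; 0 5 -23 -10 0; 0 5 -23 -10 0; 0 5 -23 -10 0; 0 5 -23 -10 0; 0 5 -23 -10 0; 0 5 -23 -10 0; 0 5 -16 -8 0; 0 5 -12 -7 0; 0 3 0 0 0; 0 0 0 0 0; 0 0 0 0 0; 0 0 0 0 0",
)

```text
clock: 14.97
tool_pos: [0.4725, -0.2713, 0.2791]
eef_rot: [-0.072, 0.703, 0.073, 0.704]
contact_force: [-0.6, -0.6, -2.7]
opening: 0.127
```

```bash
python3 plan.py .4719 -.2731 .2125 11.6
```

```text
clock 14.97 pos [ 0.4725 -0.2713  0.2791] yaw 11.76 open 0.127 F [-0.6 -0.6 -2.7]
turn 0.0027 then tool shift mm [66.6 -1.8 -1. ] tilt [ 7.0e-04  1.4e-03 -1.0e+00]
```

Request:
carry_out(
  targets="0 8 -1.6 -0.6 0.0027; 0 15 0 0 0; 0 18 0 0 0; 0 14 0 0 0; 0 7 0 0 0; 0 4 0 0 0; 0 0 0 0 0; 0 0 0 0 0; 0 0 0 0 0; 0 0 0 0 0",
)

```text
clock: 15.8
tool_pos: [0.4719, -0.2747, 0.2137]
eef_rot: [-0.071, 0.703, 0.07, 0.704]
contact_force: [-0.3, -0.3, -4.8]
opening: 0.131
```

```bash
python3 plan.py .4719 -.2731 .2087 11.6
```

```text
clock 15.8 pos [ 0.4719 -0.2747  0.2137] yaw 11.47 open 0.131 F [-0.3 -0.3 -4.8]
turn -0.0023 then tool shift mm [5.  1.6 0.4] tilt [ 1.4e-03 -5.0e-04 -1.0e+00]
```

Request:
carry_out(
  targets="0 2 1 0 0; 0 1.5 0 0 0; 0 1 0 0 0; 0 0.8 0 0 0; 0 0 0 0 0; 0 0 0 0 0; 0 0 0 0 0",
)

```text
clock: 16.38
tool_pos: [0.4714, -0.2734, 0.2086]
eef_rot: [-0.071, 0.703, 0.071, 0.704]
contact_force: [-1.7, 0.8, 5.9]
opening: 0.132
```

```bash
python3 plan.py .4719 -.2731 .2087 11.6
```

```text
clock 16.38 pos [ 0.4714 -0.2734  0.2086] yaw 11.48 open 0.132 F [-1.7  0.8  5.9]
turn -0.0021 then tool shift mm [-0.1  0.2  0.6] tilt [ 3.e-04 -4.e-04 -1.e+00]
```

Request:
carry_out(
  targets="0.13 0 0 0 0; 0.15 0 0 0 0; 0.2 0 0 0 0; 0.3 0 0 0 0; 0.32 0 0 0 0; 0.32 0 0 0 0; 0.32 -4 0 0 0; 0.32 -10 0 0 0; 0.32 -20 0 0 0; 0.32 -30 0 0 0; 0.32 -30 0 0 0; 0.32 -30 0 0 0; 0.5 -15 0 0 0; 0.6 0 0 0 0; 0.6 0 0 0 0",
)

```text
clock: 17.63
tool_pos: [0.4713, -0.2738, 0.3479]
eef_rot: [-0.071, 0.703, 0.07, 0.704]
contact_force: [0.3, 0.8, -0.5]
opening: 0.524
```

```bash
python3 plan.py .464 .300 .34 0; python3 - <<'E'
from h import *
import pickle
st=r.get_state();p,d=eyes.snapshot("wrist");cv2.imwrite("pics/w8.png",p);pickle.dump((st,p,d),open("w8.pkl","wb"))
cv2.imwrite("pics/w8c.png",cv2.resize(p[50:300,200:480],None,fx=2.4,fy=2.4,interpolation=cv2.INTER_CUBIC))
C=np.array([.4805,-.3152]);a=np.radians(11.6);u=np.array([np.cos(a),np.sin(a)]);v=np.array([-np.sin(a),np.cos(a)])
def f(x,y,z): 
    q=C+x*u+y*v;return [*q,z]
print("pred px bars R near/far L near/far",proj("wrist",[f(-.055,-.043,.048),f(.055,-.043,.048),f(-.055,.043,.048),f(.055,.043,.048)],st).round(1).tolist())
E
```

```text
clock 17.63 pos [ 0.4713 -0.2738  0.3479] yaw 11.45 open 0.524 F [ 0.3  0.8 -0.5]
turn 0.1999 then tool shift mm [  7.2 573.8  -7.3] tilt [ 0.0019 -0.0011 -1.    ]
pred px bars R near/far L near/far [[228.7, 133.1], [236.7, 244.4], [322.4, 130.9], [322.5, 245.5]]
```

View pics/w8c.png

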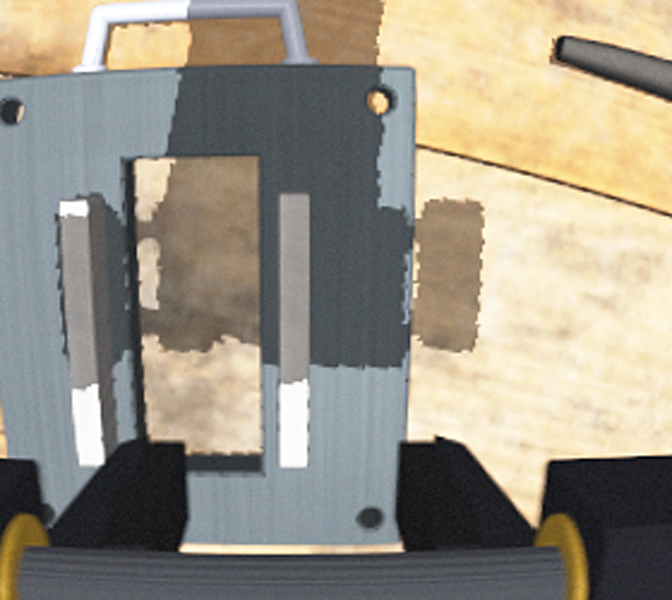

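Both bars sit as predicted: left bar at u 322.5, v 131–245, right bar at u≈231. On to the clutch plate.

Request:
carry_out(
  targets="0.65 0 0 0 0.1; 0.65 0 0 0 0.1; 0.65 0 10 0 0; 0.65 0 20 0 0; 0.65 0 30 -0.4 0; 0.65 0 30 -0.4 0; 0.65 0 30 -0.4 0; 0.65 0 30 -0.4 0; 0.65 0 30 -0.4 0; 0.65 0 30 -0.4 0; 0.65 0 30 -0.4 0; 0.65 0 30 -0.4 0; 0.65 0 30 -0.4 0; 0.65 0 30 -0.4 0; 0.65 0 30 -0.4 0; 0.65 0 30 -0.4 0; 0.65 0 30 -0.4 0; 0.65 0 30 -0.4 0; 0.65 0 30 -0.4 0; 0.65 0 30 -0.4 0",
)

```text
clock: 19.35
tool_pos: [0.4636, 0.2382, 0.3457]
eef_rot: [-0.002, 0.708, 0.001, 0.706]
contact_force: [0.2, -0.7, -0.2]
opening: 0.648
```

Request:
carry_out(
  targets="0.65 0 25 -0.4 0; 0.65 2 20 -0.4 0; 0.65 2 12 -0.4 0; 0.65 2 6 0 0; 0.65 0 0 0 0; 0.65 0 0 0 0; 0.65 0 0 0 0",
)

```text
clock: 19.93
tool_pos: [0.4639, 0.2976, 0.3404]
eef_rot: [-0.0, 0.707, -0.001, 0.707]
contact_force: [-0.2, 0.4, -0.7]
opening: 0.65
```

```bash
python3 plan.py .464 .300 .34 0; python3 - <<'E'
from h import *
import pickle
st=r.get_state();p,d=eyes.snapshot("wrist");cv2.imwrite("pics/w9.png",p);pickle.dump((st,p,d),open("w9.pkl","wb"))
cv2.imwrite("pics/w9c.png",cv2.resize(p[50:300,180:460],None,fx=2.4,fy=2.4,interpolation=cv2.INTER_CUBIC))
print(proj("wrist",[[.464,.3,.028]],st))
E
```

```text
clock 19.93 pos [0.4639 0.2976 0.3404] yaw -0.07 open 0.65 F [-0.2  0.4 -0.7]
turn -0.0013 then tool shift mm [0.4 2.4 0.1] tilt [-5.e-04 -2.e-03 -1.e+00]
[[324.47694501 187.6967606 ]]
```

View pics/w9c.png

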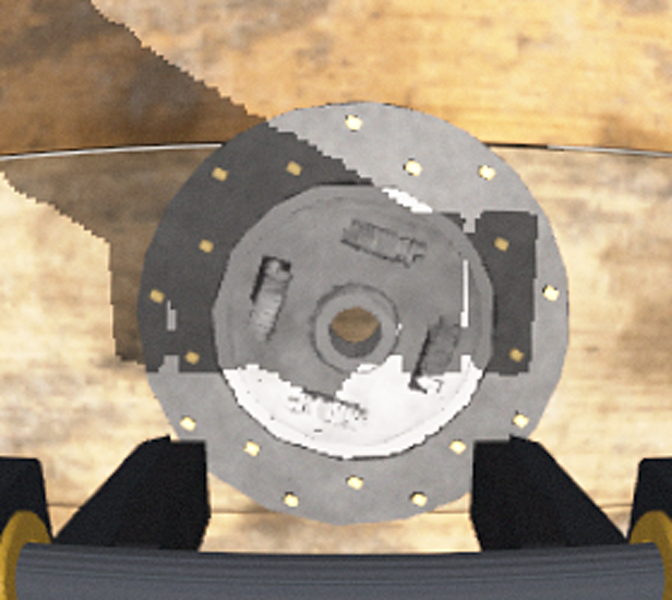

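```bash
python3 - <<'E'
from h import *
import pickle
st=r.get_state();p,d=eyes.snapshot("wrist");pickle.dump((st,p,d),open("w9.pkl","wb"));print(st["tool_pos"],st["qd"].round(3))
cv2.imwrite("pics/w9d.png",cv2.resize(p[155:225,290:365],None,fx=8,fy=8,interpolation=cv2.INTER_CUBIC))
print(proj("wrist",[[.464,.3,.028]],st))
# lining disc outer rim via depth points above bench
g=cv2.cvtColor(p,cv2.COLOR_BGR2HSV)
# brass rivets: fit circle on plane z=.016
m=cv2.inRange(g,(12,60,180),(35,200,255))
n,l,s,c=cv2.connectedComponentsWithStats(m)
w=[];
for i in range(1,n):
    if 5<s[i,4]<60:
        q=onz("wrist",c[i],.016,st)[0]
        if np.hypot(q[0]-.463,q[1]-.301)<.1:w.append(q[:2])
w=np.array(w);rr=np.hypot(*(w-[.463,.301]).T);print(len(w),(rr*1000).round(1))
for lo,hi in((.07,.079),(.079,.095)):
    k=w[(rr>lo)&(rr<hi)]
    if len(k)>2:
        A=np.c_[2*k,np.ones(len(k))];x=np.linalg.lstsq(A,(k**2).sum(1),rcond=None)[0];print(len(k),x[:2].round(4),np.sqrt(x[2]+x[0]**2+x[1]**2))
E
```

```text
[0.46399542 0.29767962 0.34060082] [-0.001 -0.003 -0.005 -0.006 -0.002 -0.001 -0.001]
[[324.28991689 187.45541729]]
14 [67.8 83.2 81.7 67.7 71.1 82.4 69.  72.8 83.8 87.  73.  69.8 72.1 85.8]
4 [0.465  0.3033] 0.07003231062964657
6 [0.4652 0.3026] 0.0842423264306135
```

View pics/w9d.png

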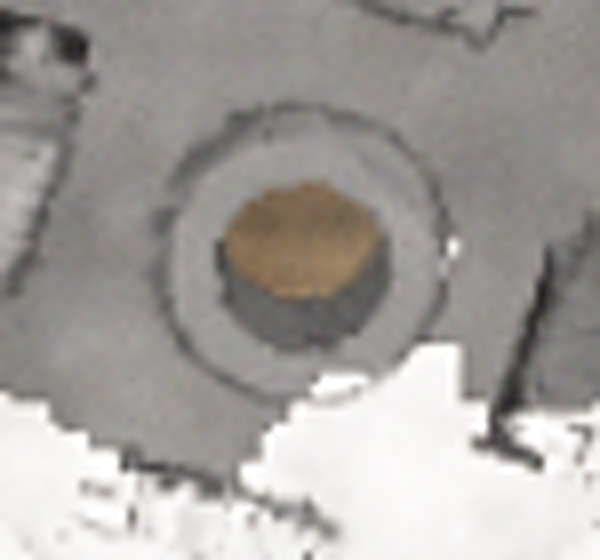

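```bash
python3 plan.py .4643 .3023 .24 28; python3 - <<'E'
from h import *
import pickle
st,p,d=pickle.load(open("w9.pkl","rb"));print(st["q"].round(2))
K=P["wrist"]["intrinsics"]
def w(u,v):
    th=np.hypot(u-K[0,2],v-K[1,2])/K[0,0];o,q=ray("wrist",(u,v),st);return (o+q[0]*d[v,u]/np.cos(th))
for nm,(cx,cy) in dict(sprL=(268,300),sprR=(437,355),sprT=(385,242),sprB=(327,408),free1=(290,365),free2=(415,290),plain=(290,250)).items():
    u,v=180+cx/2.4,50+cy/2.4
    pts=np.array([w(int(u)+i,int(v)+j) for i in range(-4,5) for j in range(-4,5)]);print(nm,pts[:,2].min().round(4),np.median(pts[:,2]).round(4),pts[:,2].max().round(4))
E
```

```text
clock 20.03 pos [0.464  0.2979 0.3407] yaw -0.09 open 0.65 F [0.1 0.4 0.2]
turn -0.4903 then tool shift mm [100.7   3.9   2.4] tilt [-0.     -0.0011 -1.    ]
[-0.45  0.7  -0.34  1.85  0.36  0.66  0.57]
sprL 0.0165 0.0184 0.3188
sprR 0.0164 0.0188 0.3188
sprT 0.0166 0.0185 0.0203
sprB 0.0165 0.0186 0.0213
free1 0.0139 0.0158 0.3188
free2 0.0145 0.0157 0.0184
plain 0.0139 0.016 0.3188
```

Request:
carry_out(
  targets="0.65 0 0 0 -0.0981; 0.65 0 0 0 -0.0981; 0.65 0 0 0 -0.0981; 0.65 0 0 0 -0.0981; 0.65 0 0 0 -0.0981; 0.65 8 2 1.2 0; 0.65 18 2 1.2 0; 0.65 22 0 0 0; 0.65 22 0 0 0; 0.65 18 0 0 0; 0.65 12 0 0 0; 0.65 0 0 0 0; 0.65 0 0 0 0; 0.65 0 0 0 0",
)

```text
clock: 21.2
tool_pos: [0.4641, 0.3041, 0.2412]
eef_rot: [-0.171, 0.686, 0.171, 0.686]
contact_force: [0.4, 0.1, 0.7]
opening: 0.652
```

```bash
python3 plan.py .4643 .3023 .187 28; python3 - <<'E'
from h import *
import pickle
st=r.get_state();p,d=eyes.snapshot("wrist");pickle.dump((st,p,d),open("w10.pkl","wb"));cv2.imwrite("pics/w10.png",p)
print(proj("wrist",[[.4643,.3023,.028]],st))
E
```

```text
clock 21.2 pos [0.4641 0.3041 0.2412] yaw 28.04 open 0.652 F [0.4 0.1 0.7]
turn 0.0007 then tool shift mm [54.2 -1.7 -0.7] tilt [ 7.e-04  6.e-04 -1.e+00]
[[318.68410023 220.42309861]]
```

View pics/w10.png

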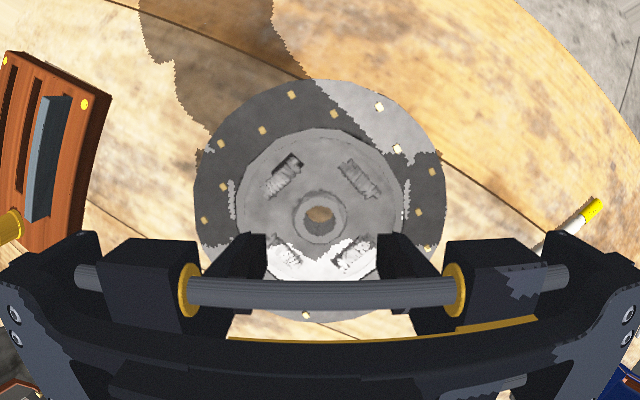

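Request:
carry_out(
  targets="0.65 8 -1 -1.2 0; 0.65 15 0 0 0; 0.65 14 0 0 0; 0.65 10 0 0 0; 0.65 5 0 0 0; 0.65 3 0 0 0; 0.65 0 0 0 0; 0.65 0 0 0 0; 0.65 0 0 0 0; 0.65 0 0 0 0",
)

```text
clock: 22.08
tool_pos: [0.4635, 0.3027, 0.1862]
eef_rot: [-0.172, 0.686, 0.172, 0.686]
contact_force: [-0.8, 0.0, 0.4]
opening: 0.65
```

```bash
python3 plan.py .4635 .302 .185 28
```

```text
clock 22.08 pos [0.4635 0.3027 0.1862] yaw 28.11 open 0.65 F [-0.8  0.   0.4]
turn 0.0019 then tool shift mm [ 1.2 -0.6 -0.3] tilt [ 8.e-04  7.e-04 -1.e+00]
```

Request:
carry_out(
  targets="0.6 0.8 0 0 0; 0.5 0 0 0 0; 0.45 0 0 0 0; 0.4 0 0 0 0; 0.3 0 0 0 0; 0.2 0 0 0 0; 0 0 0 0 0; 0 0 0 0 0; 0 0 0 0 0; 0 0 0 0 0",
  force=50,
)

```text
clock: 22.92
tool_pos: [0.4634, 0.3024, 0.185]
eef_rot: [-0.172, 0.686, 0.172, 0.686]
contact_force: [1.3, -1.1, 1.9]
opening: 0.404
```

Request:
carry_out(
  targets="0 -4 0 0 0; 0 -6 0 0 0; 0 -10 0 0 0; 0 -14 0 0 0; 0 -16 0 0 0; 0 -20 0 0 0; 0 -20 0 0 0; 0 -20 0 0 0; 0 -20 0 0 0; 0 -12 0 0 0; 0 -6 0 0 0; 0 0 0 0 0; 0 0 0 0 0; 0 0 0 0 0",
)

```text
clock: 24.08
tool_pos: [0.4628, 0.302, 0.3319]
eef_rot: [-0.172, 0.687, 0.171, 0.685]
contact_force: [0.0, -0.6, -10.0]
opening: 0.404
```

```bash
python3 plan.py .4805 -.3152 .33 28; python3 - <<'E'
from h import *
import pickle
st=r.get_state();p,d=eyes.snapshot("wrist");pickle.dump((st,p,d),open("w11.pkl","wb"));cv2.imwrite("pics/w11.png",p);print(st["q"].round(2))
s,_=eyes.snapshot("scene");cv2.imwrite("pics/s11.png",s)
E
```

```text
clock 24.08 pos [0.4628 0.302  0.3319] yaw 28.12 open 0.404 F [  0.   -0.6 -10. ]
turn 0.0021 then tool shift mm [   2.9 -553.3 -274.2] tilt [-0.002  -0.0017 -1.    ]
[-0.38  0.73 -0.47  1.85  0.5   0.69  0.92]
```

View pics/w11.png

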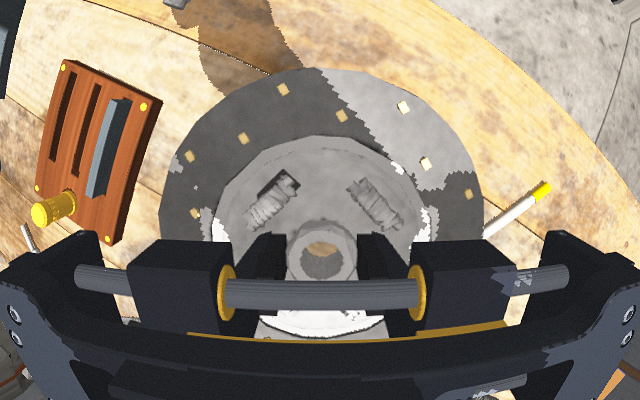

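View pics/s11.png

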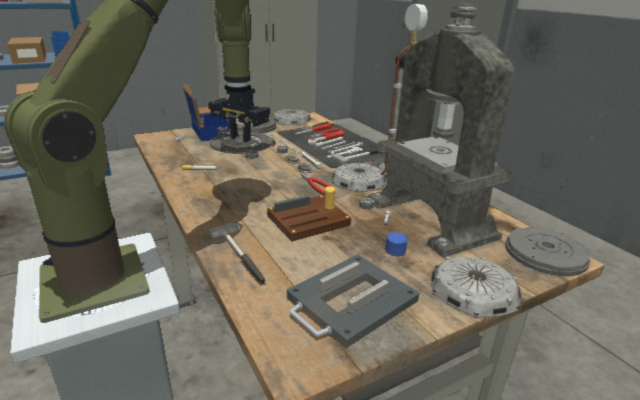

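```bash
python3 - <<'E'
from h import *
import pickle
st,p,d=pickle.load(open("w11.pkl","rb"))
Rm=R.from_quat(st["eef_rot"]).as_matrix()
for dz in(-.003,0,.003): print(dz,proj("wrist",st["tool_pos"]+Rm@np.array([.157,0,dz]),st).round(1))
# bore rim predicted for dz=0
for a in(0,90,180,270):
    print(a,proj("wrist",st["tool_pos"]+Rm@np.array([.157,.0105*np.cos(np.radians(a)),.0105*np.sin(np.radians(a))]),st).round(1))
cv2.imwrite("pics/w11c.png",cv2.resize(p[215:305,270:375],None,fx=7,fy=6.6,interpolation=cv2.INTER_CUBIC))
K=P["wrist"]["intrinsics"]
def w(u,v):
    th=np.hypot(u-K[0,2],v-K[1,2])/K[0,0];o,q=ray("wrist",(u,v),st);X=(o+q[0]*d[v,u]/np.cos(th));return (Rm.T@(X-st["tool_pos"])*1000).round(1)
for q in[(321,237),(250,150),(390,150),(321,100),(215,160),(430,160),(293,262),(350,262)]:print(q,w(*q))
E
```

```text
-0.003 [[321.4 254.4]]
0 [[321.4 259.9]]
0.003 [[321.4 265.4]]
0 [[343.  259.8]]
90 [[321.4 278.6]]
180 [[299.7 259.8]]
270 [[321.4 240. ]]
(321, 237) [159.5  -0.2 -11. ]
(250, 150) [170.2 -34.9 -51.8]
(390, 150) [170.3  33.5 -51.8]
(321, 100) [171.5  -0.2 -75.4]
(215, 160) [171.7 -53.9 -47. ]
(430, 160) [171.2  55.  -47.2]
(293, 262) [160.1 -14.1   2.8]
(350, 262) [158.   14.    1.7]
```

View pics/w11c.png

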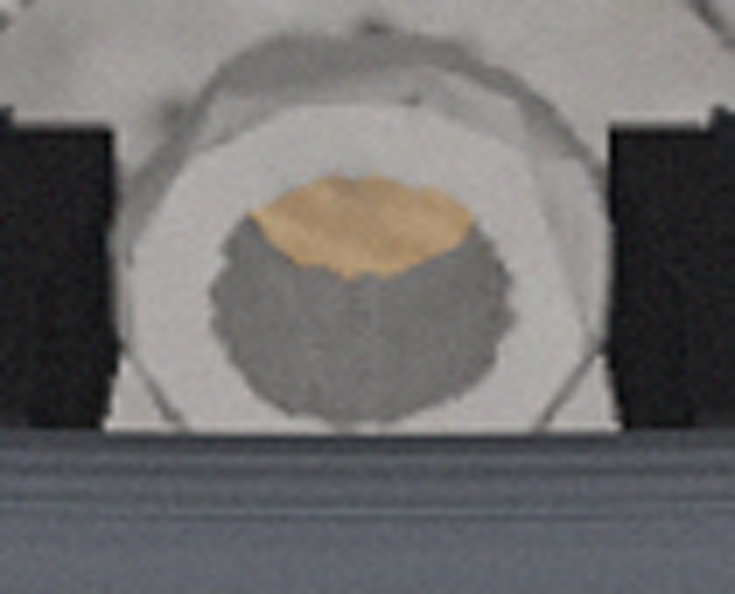

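The hub is on the tool axis (bore centre at (321.8, 260.3), predicted (321.4, 259.9)) and the plate is level. Carrying it over.

Request:
carry_out(
  targets="0 0 -8 -4 0; 0 0 -16 -8 0; 0 0 -22 -11 0; 0 0 -25 -12.4 0; 0 0 -25 -12.4 0; 0 0 -25 -12.4 0; 0 0 -25 -12.4 0; 0 0 -25 -12.4 0; 0 0 -25 -12.4 0; 0 0 -25 -12.4 0; 0 0 -25 -12.4 0; 0 0 -25 -12.4 0; 0 0 -25 -12.4 0; 0 0 -25 -12.4 0; 0 0 -25 -12.4 0; 0 0 -25 -12.4 0; 0 0 -25 -12.4 0; 0 0 -25 -12.4 0; 0 0 -25 -12.4 0; 0 0 -25 -12.4 0",
)

```text
clock: 25.85
tool_pos: [0.4781, -0.2251, 0.3325]
eef_rot: [-0.171, 0.686, 0.172, 0.686]
contact_force: [-0.1, 1.0, -9.2]
opening: 0.409
```

Request:
carry_out(
  targets="0 0 -25 -12 0; 0 2 -22 -11 0; 0 4 -17 -9 0; 0 4 -11 -5 0; 0 2 -6 -3 0; 0 0 0 0 0; 0 0 0 0 0; 0 0 0 0 0; 0 0 0 0 0; 0 0 0 0 0",
)

```text
clock: 26.68
tool_pos: [0.4823, -0.3121, 0.3212]
eef_rot: [-0.172, 0.686, 0.173, 0.686]
contact_force: [-0.1, 0.5, -9.5]
opening: 0.402
```

```bash
python3 plan.py .4805 -.3152 .235 28; python3 - <<'E'
from h import *
import pickle
st=r.get_state();p,d=eyes.snapshot("wrist");pickle.dump((st,p,d),open("w12.pkl","wb"));cv2.imwrite("pics/w12.png",p);print(st["q"].round(2))
E
```

```text
clock 26.68 pos [ 0.4823 -0.3121  0.3212] yaw 28.24 open 0.402 F [-0.1  0.5 -9.5]
turn 0.0043 then tool shift mm [86.2 -1.9 -3.1] tilt [ 3.e-04  4.e-04 -1.e+00]
[ 0.83  0.79 -0.58  1.79  0.61  0.75  1.98]
```

View pics/w12.png

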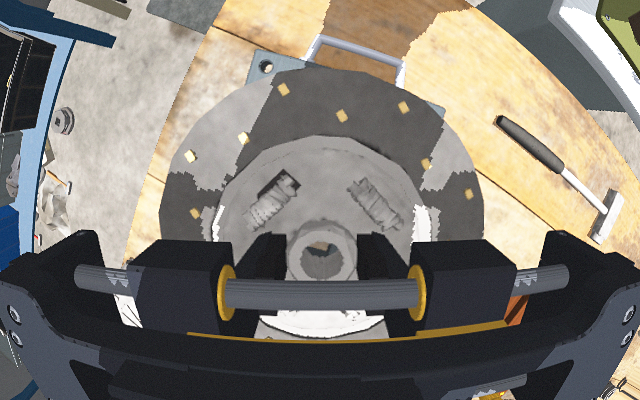

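Request:
carry_out(
  targets="0 5 -1.5 -2.5 0.0043; 0 12 0 0 0; 0 16 0 0 0; 0 16 0 0 0; 0 14 0 0 0; 0 10 0 0 0; 0 6 0 0 0; 0 4 0 0 0; 0 0 0 0 0; 0 0 0 0 0; 0 0 0 0 0; 0 0 0 0 0",
)

```text
clock: 27.73
tool_pos: [0.4807, -0.316, 0.2386]
eef_rot: [-0.171, 0.686, 0.17, 0.687]
contact_force: [-0.3, -0.3, -9.6]
opening: 0.41
```

```bash
python3 plan.py .4805 -.3152 .225 28
```

```text
clock 27.73 pos [ 0.4807 -0.316   0.2386] yaw 27.86 open 0.41 F [-0.3 -0.3 -9.6]
turn -0.0024 then tool shift mm [13.6  0.8  0.1] tilt [ 1.3e-03 -6.0e-04 -1.0e+00]
```

Request:
carry_out(
  targets="0 4 0.5 0 0; 0 4 0 0 0; 0 2 0 0 0; 0 1 0 0 0; 0 1 0 0 0; 0 0.5 0 0 0; 0 0 0 0 0; 0 0 0 0 0; 0 0 0 0 0",
)

```text
clock: 28.48
tool_pos: [0.4803, -0.3154, 0.2255]
eef_rot: [-0.17, 0.686, 0.17, 0.686]
contact_force: [-0.0, 0.1, -8.7]
opening: 0.406
```

```bash
python3 plan.py .4805 -.3152 .225 28
```

```text
clock 28.48 pos [ 0.4803 -0.3154  0.2255] yaw 27.87 open 0.406 F [-0.   0.1 -8.7]
turn -0.0023 then tool shift mm [0.5 0.1 0.3] tilt [ 2.e-04 -0.e+00 -1.e+00]
```

Request:
carry_out(
  targets="0 0.5 0 0 0; 0 0.5 0 0 0; 0 0 0 0 0; 0 0 0 0 0; 0 0 0 0 0",
)

```text
clock: 28.9
tool_pos: [0.4803, -0.3154, 0.225]
eef_rot: [-0.171, 0.686, 0.17, 0.686]
contact_force: [-2.3, 0.8, 1.5]
opening: 0.403
```

Request:
carry_out(
  targets="0.41 0 0 0 0; 0.42 0 0 0 0; 0.45 0 0 0 0; 0.5 0 0 0 0; 0.6 0 0 0 0; 0.65 0 0 0 0; 0.65 0 0 0 0; 0.65 -5 0 0 0; 0.65 -12 0 0 0; 0.65 -20 0 0 0; 0.65 -25 0 0 0; 0.65 -25 0 0 0; 0.65 -20 0 0 0; 0.65 -10 0 0 0; 0.65 0 0 0 0; 0.65 0 0 0 0; 0.65 0 0 0 0",
)

```text
clock: 30.32
tool_pos: [0.4797, -0.3154, 0.3404]
eef_rot: [-0.17, 0.687, 0.171, 0.686]
contact_force: [-0.3, 0.4, 0.0]
opening: 0.646
```

```bash
python3 plan.py .6205 .029 .34 1; python3 - <<'E'
from h import *
import pickle
st=r.get_state();p,d=eyes.snapshot("wrist");pickle.dump((st,p,d),open("w13.pkl","wb"));cv2.imwrite("pics/w13.png",p)
s,_=eyes.snapshot("scene");cv2.imwrite("pics/s13.png",s)
c=[]
Rm=R.from_quat(st["eef_rot"]).as_matrix()
X=np.array([.4805,-.3152,.068])
for a in(0,90,180,270):
    c.append(proj("wrist",X+Rm@np.array([0,.0105*np.cos(np.radians(a)),.0105*np.sin(np.radians(a))]),st)[0].round(1))
print(c,proj("wrist",X,st))
cv2.imwrite("pics/w13c.png",cv2.resize(p[170:260,270:375],None,fx=7,fy=6.6,interpolation=cv2.INTER_CUBIC))
E
```

```text
clock 30.32 pos [ 0.4797 -0.3154  0.3404] yaw 27.87 open 0.646 F [-0.3  0.4  0. ]
turn 0.4689 then tool shift mm [  0.4 341.9 146.8] tilt [-1.8e-03  7.0e-04 -1.0e+00]
[array([333. , 199.6]), array([320.5, 211.6]), array([308. , 199.6]), array([320.5, 187.4])] [[320.53618452 199.63692287]]
```

View pics/w13c.png

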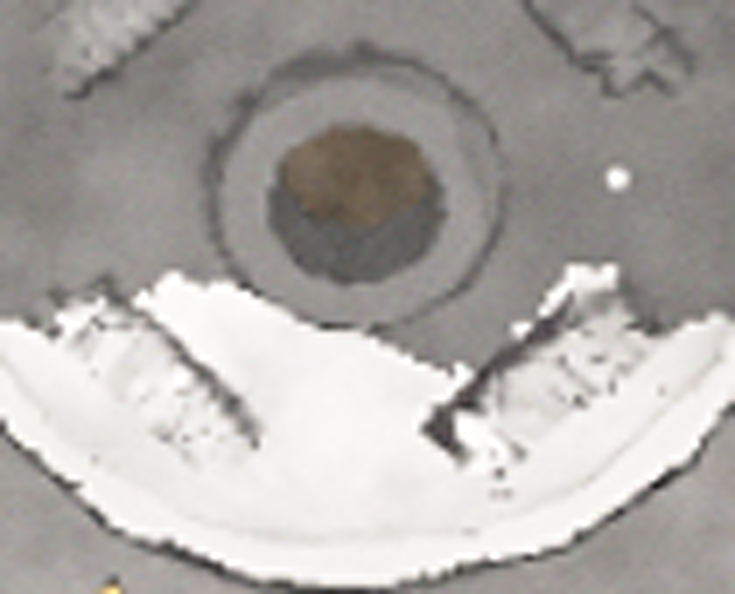

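View pics/s13.png

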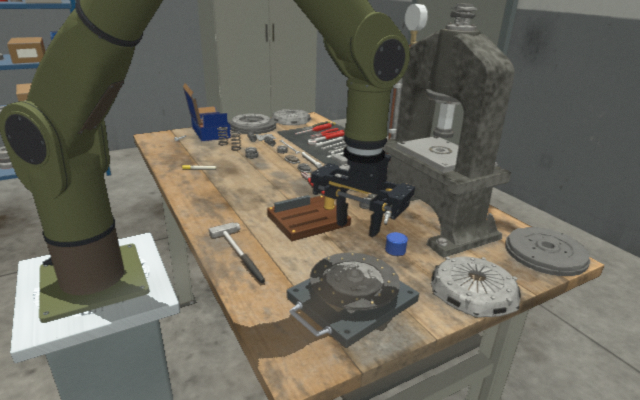

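View pics/w13.png

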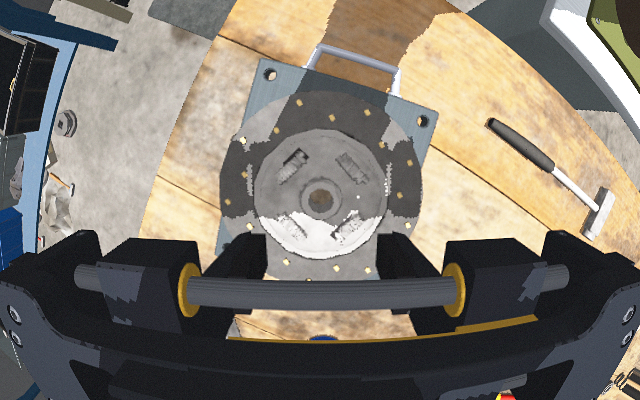

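The hub bore is at (320.7, 201), predicted (320.5, 199.6), so it is within about 1 mm of the slot centre. Next is the drift.

Request:
carry_out(
  targets="0.55 0 0 0 0.0938; 0.55 0 0 0 0.0938; 0.55 0 0 0 0.0938; 0.55 0 0 0 0.0938; 0.55 0 0 0 0.0937; 0.55 0 12 5 0; 0.55 0 22 9.5 0; 0.55 0 28 12 0; 0.55 0 28 12 0; 0.55 0 28 12 0; 0.55 0 28 12 0; 0.55 0 28 12 0; 0.55 0 28 12 0; 0.55 0 28 12 0; 0.55 0 28 12 0; 0.55 0 28 12 0; 0.55 0 26 11 0; 0.55 0 16 7 0; 0.55 0 10 4.3 0; 0.55 0 5 1 0",
)

```text
clock: 32.08
tool_pos: [0.6201, 0.0329, 0.3408]
eef_rot: [-0.007, 0.707, 0.008, 0.707]
contact_force: [0.3, 0.5, 0.8]
opening: 0.55
```

Request:
carry_out(
  targets="0.55 0 0 0 0; 0.55 0 0 0 0; 0.55 0 0 0 0",
)

```text
clock: 32.33
tool_pos: [0.6196, 0.0283, 0.3412]
eef_rot: [-0.006, 0.707, 0.005, 0.707]
contact_force: [-0.1, -0.3, -1.0]
opening: 0.548
```

```bash
python3 plan.py .6215 .030 .25 1; python3 - <<'E'
from h import *
import pickle
st=r.get_state();p,d=eyes.snapshot("wrist");pickle.dump((st,p,d),open("w14.pkl","wb"));cv2.imwrite("pics/w14.png",p)
print(proj("wrist",[[.6215,.030,.085]],st))
cv2.imwrite("pics/w14c.png",cv2.resize(p[150:330,240:400],None,fx=4,fy=3.3,interpolation=cv2.INTER_CUBIC))
E
```

```text
clock 32.33 pos [0.6196 0.0283 0.3412] yaw 0.9 open 0.548 F [-0.1 -0.3 -1. ]
turn -0.0017 then tool shift mm [91.1  1.8  2. ] tilt [-9.0e-04 -1.6e-03 -1.0e+00]
[[324.08152964 206.12452575]]
```

View pics/w14c.png

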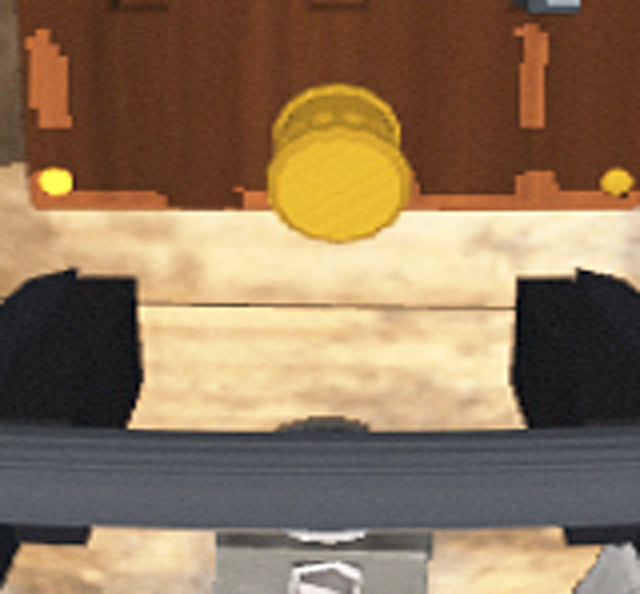

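Request:
carry_out(
  targets="0.55 8 2 1.8 0; 0.55 18 0 0 0; 0.55 22 0 0 0; 0.55 22 0 0 0; 0.55 20 0 0 0; 0.55 18 0 0 0; 0.55 14 0 0 0; 0.55 10 0 0 0; 0.55 6 0 0 0; 0.55 3 0 0 0; 0.55 0 0 0 0; 0.55 0 0 0 0; 0.55 0 0 0 0; 0.55 0 0 0 0",
)

```text
clock: 33.55
tool_pos: [0.6221, 0.0322, 0.2012]
eef_rot: [-0.006, 0.707, 0.006, 0.708]
contact_force: [0.7, -0.1, -0.2]
opening: 0.553
```

```bash
python3 plan.py .6215 .0305 .199 1; python3 - <<'E'
from h import *
import pickle
st=r.get_state();p,d=eyes.snapshot("wrist");pickle.dump((st,p,d),open("w15.pkl","wb"));cv2.imwrite("pics/w15.png",p)
E
```

```text
clock 33.55 pos [0.6221 0.0322 0.2012] yaw 1.0 open 0.553 F [ 0.7 -0.1 -0.2]
turn 0.0 then tool shift mm [ 2.2 -1.7 -0.6] tilt [ 1.5e-03  3.0e-04 -1.0e+00]
```

View pics/w15.png

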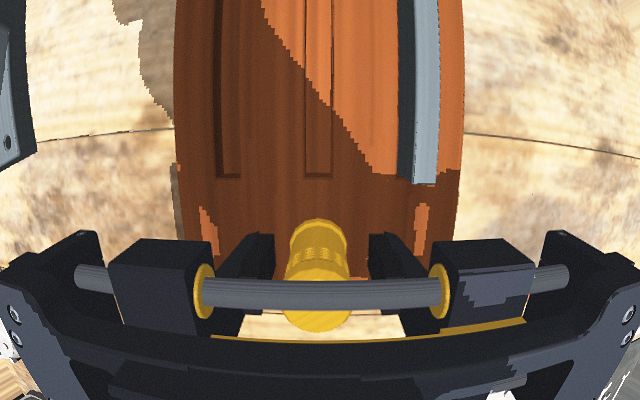

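Request:
carry_out(
  targets="0.55 1.5 -1.6 -0.5 0; 0.55 0 0 0 0; 0.5 0 0 0 0; 0.42 0 0 0 0; 0.36 0 0 0 0; 0.3 0 0 0 0; 0 0 0 0 0; 0 0 0 0 0; 0 0 0 0 0; 0 0 0 0 0",
  force=35,
)

```text
clock: 34.43
tool_pos: [0.6213, 0.0304, 0.1989]
eef_rot: [-0.006, 0.707, 0.006, 0.707]
contact_force: [-0.3, 0.3, 0.6]
opening: 0.318
```

```bash
python3 plan.py .6215 .0305 .199 1
```

```text
clock 34.43 pos [0.6213 0.0304 0.1989] yaw 1.0 open 0.318 F [-0.3  0.3  0.6]
turn 0.0 then tool shift mm [-0.1  0.1  0.2] tilt [-0.e+00 -1.e-04 -1.e+00]
```

Request:
carry_out(
  targets="0 -3 0 0 0; 0 -5 0 0 0; 0 -8 0 0 0; 0 -12 0 0 0; 0 -18 0 0 0; 0 -22 0 0 0; 0 -22 0 0 0; 0 -22 0 0 0; 0 -18 0 0 0; 0 -12 0 0 0; 0 -5 0 0 0; 0 0 0 0 0; 0 0 0 0 0; 0 0 0 0 0",
)

```text
clock: 35.6
tool_pos: [0.6208, 0.0304, 0.3447]
eef_rot: [-0.006, 0.708, 0.006, 0.706]
contact_force: [-0.6, -0.1, -3.3]
opening: 0.317
```

```bash
python3 plan.py .4803 -.3154 .345 11.6;python3 - <<'E'
from h import *
import pickle
st=r.get_state();p,d=eyes.snapshot("wrist");pickle.dump((st,p,d),open("w16.pkl","wb"));cv2.imwrite("pics/w16.png",p)
s,_=eyes.snapshot("scene");cv2.imwrite("pics/s16.png",s);print(st["q"].round(2))
E
```

```text
clock 35.6 pos [0.6208 0.0304 0.3447] yaw 1.01 open 0.317 F [-0.6 -0.1 -3.3]
turn -0.1848 then tool shift mm [ 2.000e-01 -3.105e+02 -2.071e+02] tilt [-2.4e-03 -4.0e-04 -1.0e+00]
[ 0.11  0.78 -0.42  1.63  0.41  0.83  1.1 ]
```

View pics/w16.png

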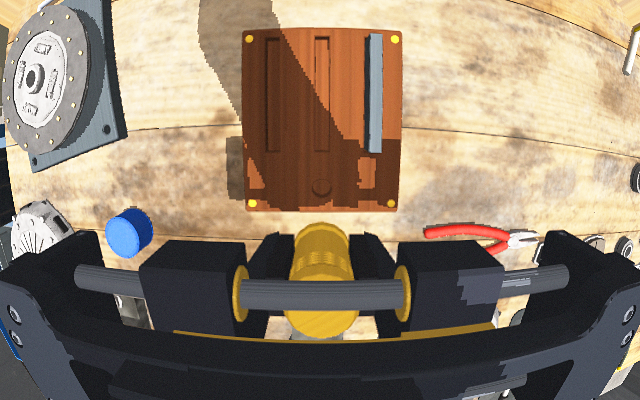

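View pics/s16.png

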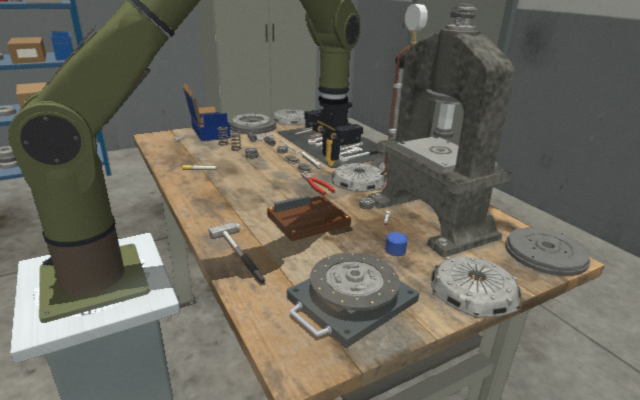

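```bash
python3 - <<'E'
from h import *
import pickle
st,p,d=pickle.load(open("w16.pkl","rb"))
T=lambda v:proj("wrist",st["tool_pos"]+R.from_quat(st["eef_rot"]).as_matrix()@np.array(v),st)[0].round(1)
for dz in(-.002,0,.002):
    print(dz,"head far rim",T([.114,0,.015+dz]),"shoulder near (underside)",T([.174,0,-.0155+dz]),"shoulder side (top 5mm)",T([.169,0,-.0155+dz]), "sides",T([.174,-.0155,dz]),T([.174,.0155,dz]),"head sides",T([.114,-.015,dz]),T([.114,.015,dz]))
cv2.imwrite("pics/w16c.png",cv2.resize(p[210:350,270:375],None,fx=5,fy=4.2,interpolation=cv2.INTER_CUBIC))
K=P["wrist"]["intrinsics"];Rm=R.from_quat(st["eef_rot"]).as_matrix()
for v in list(range(216,276,4))+[316,320,326,332,336,339,342]:
    u=321;th=np.hypot(u-K[0,2],v-K[1,2])/K[0,0];o,q=ray("wrist",(u,v),st);X=(o+q[0]*d[v,u]/np.cos(th));print(v,(Rm.T@(X-st["tool_pos"])*1000).round(1))
E
```

```text
-0.002 head far rim [321.7 338.6] shoulder near (underside) [321.6 214.6] shoulder side (top 5mm) [321.6 217.7] sides [292.6 242.1] [350.6 242.1] head sides [280.  306.8] [363.6 306.8]
0 head far rim [321.7 342.4] shoulder near (underside) [321.6 218.3] shoulder side (top 5mm) [321.6 221.5] sides [292.7 245.5] [350.5 245.6] head sides [280.3 311.2] [363.2 311.2]
0.002 head far rim [321.7 346.1] shoulder near (underside) [321.6 221.9] shoulder side (top 5mm) [321.6 225.2] sides [292.8 248.9] [350.3 248.9] head sides [280.7 315.6] [362.8 315.6]
216 [346.4  -0.4  40.2]
220 [345.8  -0.4  44.6]
224 [170.7  -0.3 -13.5]
228 [168.8  -0.3 -12.1]
232 [163.5  -0.3 -12. ]
236 [158.5  -0.3 -11.9]
240 [152.6  -0.3 -12.3]
244 [148.   -0.3 -12.3]
248 [144.7  -0.3 -11.8]
252 [140.1  -0.3 -12. ]
256 [136.6  -0.3 -11.8]
260 [132.4  -0.3 -12.1]
264 [126.2  -0.3 -13.5]
268 [124.   -0.3 -12.9]
272 [121.3  -0.3 -12.7]
316 [115.6  -0.3   3.1]
320 [115.4  -0.3   4.9]
326 [116.3  -0.3   8.5]
332 [115.2  -0.3  10.7]
336 [115.8  -0.3  13.2]
339 [ 3.254e+02 -3.000e-01  1.971e+02]
342 [ 77.5  -0.3 -17.6]
```

View pics/w16c.png

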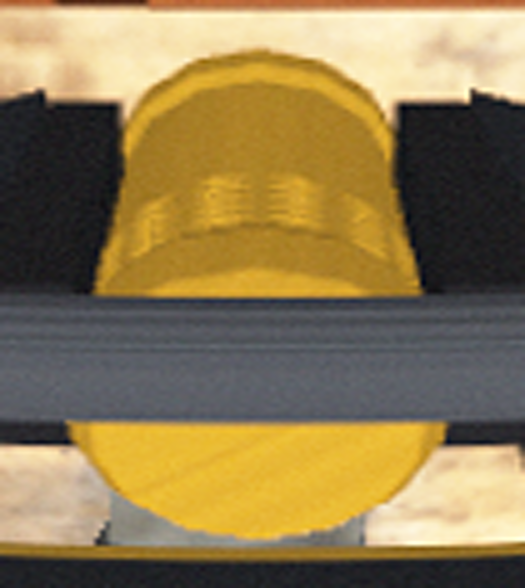

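```bash
python3 plan.py .4803 -.3154 .345 27.9
```

```text
clock 35.7 pos [0.6209 0.0305 0.3447] yaw 1.01 open 0.321 F [ 0.2 -0.2 -3.1]
turn -0.4693 then tool shift mm [ 1.000e-01 -2.399e+02 -2.861e+02] tilt [-2.3e-03 -2.0e-04 -1.0e+00]
```

Request:
carry_out(
  targets="0 0 0 0 -0.0939; 0 0 0 0 -0.0939; 0 0 0 0 -0.0939; 0 0 0 0 -0.0938; 0 0 0 0 -0.0938; 0 0 -8 -9.5 0; 0 0 -15 -18 0; 0 0 -19 -23 0; 0 0 -19 -23 0; 0 0 -19 -23 0; 0 0 -19 -23 0; 0 0 -19 -23 0; 0 0 -19 -23 0; 0 0 -19 -23 0; 0 0 -19 -23 0; 0 0 -19 -23 0; 0 0 -19 -22 0; 0 0 -14 -17 0; 0 0 -8 -9 0; 0 0 -4 -4.5 0",
)

```text
clock: 37.37
tool_pos: [0.4777, -0.3175, 0.3453]
eef_rot: [-0.169, 0.687, 0.168, 0.686]
contact_force: [0.3, 0.4, -3.4]
opening: 0.314
```

Request:
carry_out(
  targets="0 0 0 0 0; 0 0 0 0 0; 0 0 0 0 0",
)

```text
clock: 37.62
tool_pos: [0.4804, -0.313, 0.3461]
eef_rot: [-0.171, 0.686, 0.172, 0.687]
contact_force: [0.3, 0.5, -2.5]
opening: 0.314
```

```bash
python3 plan.py .4803 -.3154 .265 27.9
```

```text
clock 37.62 pos [ 0.4804 -0.313   0.3461] yaw 28.05 open 0.314 F [ 0.3  0.5 -2.5]
turn 0.0026 then tool shift mm [81.1 -2.1 -1.3] tilt [ 0.0011  0.0014 -1.    ]
```

Request:
carry_out(
  targets="0 5 -1.6 -1 0; 0 12 0 0 0; 0 16 0 0 0; 0 16 0 0 0; 0 12 0 0 0; 0 8 0 0 0; 0 5 0 0 0; 0 3 0 0 0; 0 0 0 0 0; 0 0 0 0 0; 0 0 0 0 0; 0 0 0 0 0; 0 0 0 0 0; 0 0 0 0 0",
)

```text
clock: 38.78
tool_pos: [0.4793, -0.3169, 0.2692]
eef_rot: [-0.171, 0.686, 0.17, 0.686]
contact_force: [0.5, 0.3, -3.1]
opening: 0.318
```

```bash
python3 plan.py .4803 -.3154 .262 27.9; python3 - <<'E'
from h import *
import pickle
st=r.get_state();p,d=eyes.snapshot("wrist");pickle.dump((st,p,d),open("w17.pkl","wb"));cv2.imwrite("pics/w17.png",p)
cv2.imwrite("pics/w17c.png",cv2.resize(p[170:350,240:405],None,fx=4,fy=3.3,interpolation=cv2.INTER_CUBIC))
s,_=eyes.snapshot("scene");cv2.imwrite("pics/s17c.png",cv2.resize(s[180:320,280:440],None,fx=4,fy=4,interpolation=cv2.INTER_CUBIC))
E
```

```text
clock 38.78 pos [ 0.4793 -0.3169  0.2692] yaw 27.89 open 0.318 F [ 0.5  0.3 -3.1]
turn -0.0002 then tool shift mm [7.2 0.9 1.6] tilt [ 5.e-04 -3.e-04 -1.e+00]
```

View pics/w17c.png

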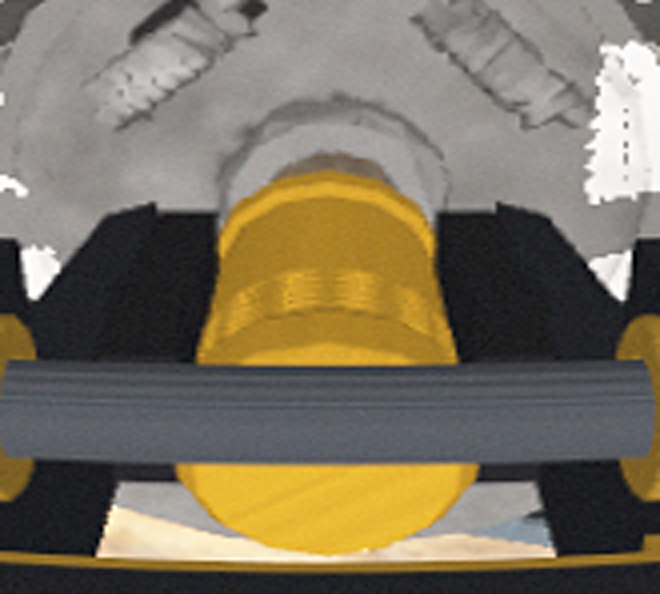

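View pics/s17c.png

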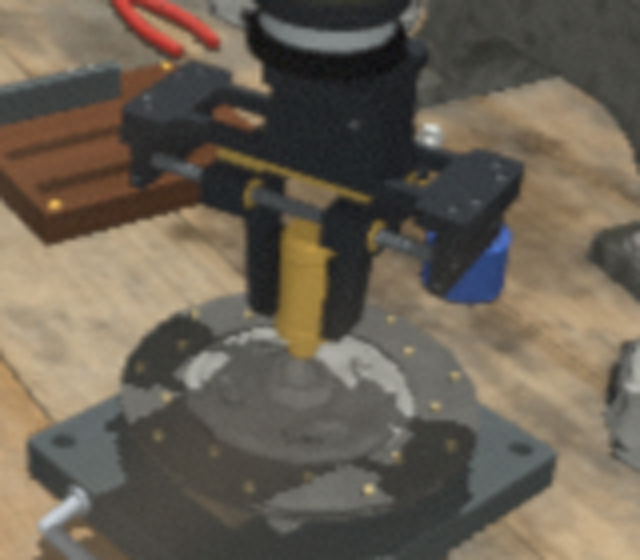

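```bash
python3 - <<'E'
from h import *
import pickle
st,p,d=pickle.load(open("w17.pkl","rb"));Rm=R.from_quat(st["eef_rot"]).as_matrix()
t=lambda X:(Rm.T@(X-st["tool_pos"])*1000).round(2)
tx=lambda x:st["tool_pos"][2]-x
for v in(206,207,208,209):print("hub near rim",v,t(onz("wrist",(322.5,v),.068,st)[0]))
for v in(215,216,217,218):print("bore near rim",v,t(onz("wrist",(322.5,v),.068,st)[0]))
for u,v in((295,235),(351,235),(298.5,225),(347,225)):print("hub sides",t(onz("wrist",(u,v),.068,st)[0]))
print("shoulder",t(onz("wrist",(322,222),tx(.174),st)[0]),t(onz("wrist",(322,222),tx(.170),st)[0]))
cv2.imwrite("pics/w17d.png",cv2.resize(p[190:250,285:360],None,fx=9,fy=9,interpolation=cv2.INTER_CUBIC))
E
```

```text
hub near rim 206 [201.2    0.7  -14.24]
hub near rim 207 [201.2    0.7  -13.61]
hub near rim 208 [201.2    0.7  -12.97]
hub near rim 209 [201.2    0.7  -12.34]
bore near rim 215 [201.21   0.71  -8.52]
bore near rim 216 [201.21   0.71  -7.88]
bore near rim 217 [201.21   0.71  -7.23]
bore near rim 218 [201.21   0.72  -6.59]
hub sides [201.22 -16.42   4.67]
hub sides [201.2   18.54   4.66]
hub sides [201.21 -14.07  -2.  ]
hub sides [201.2   15.84  -2.01]
shoulder [174.     0.33 -13.57] [170.     0.31 -14.98]
```

View pics/w17d.png

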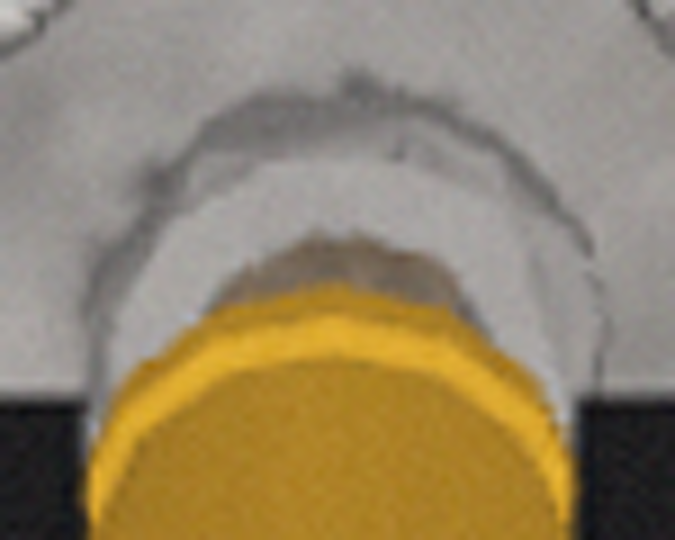

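Request:
carry_out(
  targets="0 3 0.9 1.1 0; 0 3 0 0 0; 0 2 0 0 0; 0 2 0 0 0; 0 1 0 0 0; 0 0 0 0 0; 0 0 0 0 0; 0 0 0 0 0; 0 0 0 0 0",
)

```text
clock: 39.63
tool_pos: [0.4799, -0.3156, 0.258]
eef_rot: [-0.17, 0.686, 0.17, 0.686]
contact_force: [0.4, -1.0, -1.7]
opening: 0.319
```

```bash
python3 plan.py .4803 -.3154 .256 27.9; python3 - <<'E'
from h import *
import pickle
st=r.get_state();p,d=eyes.snapshot("wrist");pickle.dump((st,p,d),open("w18.pkl","wb"))
cv2.imwrite("pics/w18d.png",cv2.resize(p[190:250,285:360],None,fx=9,fy=9,interpolation=cv2.INTER_CUBIC))
Rm=R.from_quat(st["eef_rot"]).as_matrix();t=lambda X:(Rm.T@(X-st["tool_pos"])*1000).round(2)
for v in range(212,224,2):print(v,t(onz("wrist",(322.5,v),.068,st)[0]),t(onz("wrist",(322.5,v),st["tool_pos"][2]-.174,st)[0]))
E
```

```text
clock 39.63 pos [ 0.4799 -0.3156  0.258 ] yaw 27.89 open 0.319 F [ 0.4 -1.  -1.7]
turn -0.0002 then tool shift mm [ 2.  -0.1  0.4] tilt [ 2.e-04 -0.e+00 -1.e+00]
212 [189.98   0.65 -13.98] [174.     0.58 -19.03]
214 [189.98   0.66 -12.79] [174.     0.58 -17.95]
216 [189.98   0.66 -11.58] [174.     0.58 -16.86]
218 [189.98   0.66 -10.38] [174.     0.58 -15.77]
220 [189.98   0.66  -9.16] [174.     0.58 -14.67]
222 [189.98   0.67  -7.95] [174.     0.59 -13.57]
```

View pics/w18d.png

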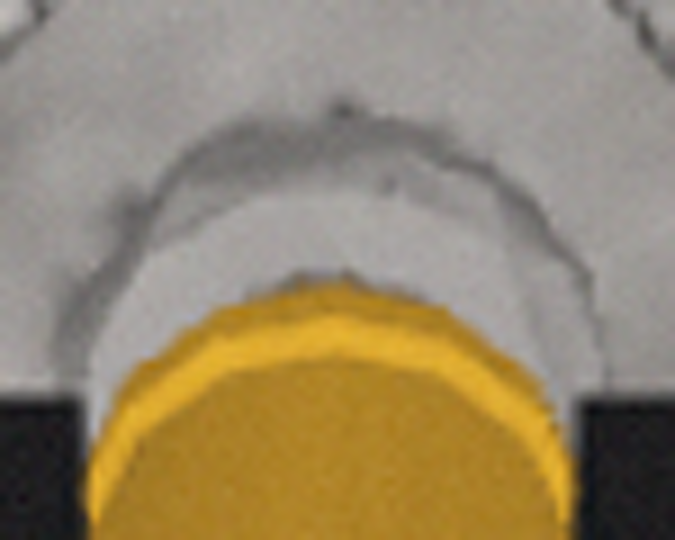

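The hub (edges 65–600) and drift (85–578) now line up to within about 0.3 mm. Inserting.

Request:
carry_out(
  targets="0 1 0 0 0; 0 1.5 0 0 0; 0 1.5 0 0 0; 0 1.5 0 0 0; 0 1.5 0 0 0; 0 0 0 0 0; 0 0 0 0 0; 0 0 0 0 0",
)

```text
clock: 40.35
tool_pos: [0.4799, -0.3155, 0.2509]
eef_rot: [-0.17, 0.686, 0.17, 0.686]
contact_force: [-0.1, 0.2, -3.5]
opening: 0.318
```

Request:
carry_out(
  targets="0 2 0 0 0; 0 2 0 0 0; 0 1.5 0 0 0; 0 1 0 0 0; 0 1 0 0 0; 0 0 0 0 0; 0 0 0 0 0; 0 0 0 0 0; 0 0 0 0 0",
)

```text
clock: 41.1
tool_pos: [0.4799, -0.3154, 0.2438]
eef_rot: [-0.171, 0.686, 0.17, 0.686]
contact_force: [-1.3, 0.4, 5.2]
opening: 0.318
```

Request:
carry_out(
  targets="0 0.7 0 0 0; 0 0.7 0 0 0; 0 0 0 0 0; 0 0 0 0 0; 0 0 0 0 0",
)

```text
clock: 41.52
tool_pos: [0.4801, -0.3152, 0.2436]
eef_rot: [-0.171, 0.686, 0.17, 0.686]
contact_force: [-4.7, 2.2, 15.1]
opening: 0.317
```

Request:
carry_out(
  targets="0 -1 0 0 0; 0.32 0 0 0 0; 0.33 0 0 0 0; 0.36 0 0 0 0; 0.42 0 0 0 0; 0.5 0 0 0 0; 0.55 0 0 0 0; 0.55 0 0 0 0; 0.55 0 0 0 0",
)

```text
clock: 42.27
tool_pos: [0.4798, -0.3156, 0.2428]
eef_rot: [-0.17, 0.686, 0.17, 0.686]
contact_force: [0.2, 0.1, 0.1]
opening: 0.554
```

```bash
python3 plan.py .4803 -.3154 .34 27.9; python3 - <<'E'
from h import *
import pickle
st=r.get_state();p,d=eyes.snapshot("wrist");pickle.dump((st,p,d),open("w19.pkl","wb"))
cv2.imwrite("pics/w19c.png",cv2.resize(p[170:350,240:405],None,fx=4,fy=3.3,interpolation=cv2.INTER_CUBIC))
s,_=eyes.snapshot("scene");cv2.imwrite("pics/s19c.png",cv2.resize(s[180:320,280:440],None,fx=4,fy=4,interpolation=cv2.INTER_CUBIC))
E
```

```text
clock 42.27 pos [ 0.4798 -0.3156  0.2428] yaw 27.89 open 0.554 F [0.2 0.1 0.1]
turn -0.0002 then tool shift mm [-97.2  -0.1   0.5] tilt [-1.e-04  2.e-04 -1.e+00]
```

View pics/w19c.png

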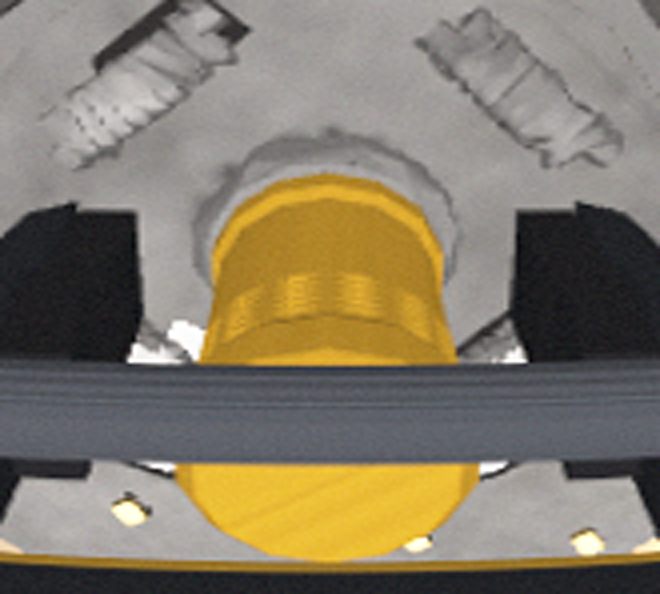

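View pics/s19c.png

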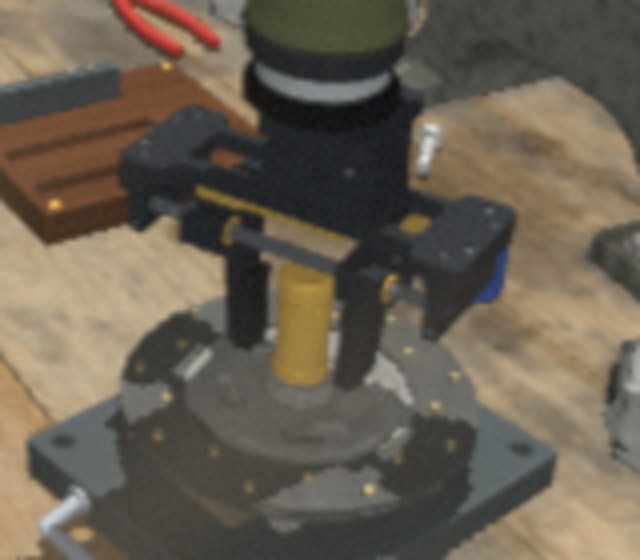

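Request:
carry_out(
  targets="0.6 -4 0 0 0; 0.6 -8 0 0 0; 0.6 -14 0 0 0; 0.6 -18 0 0 0; 0.6 -22 0 0 0; 0.6 -24 0 0 0; 0.6 -24 0 0 0; 0.6 -20 0 0 0; 0.6 -12 0 0 0; 0.6 -5 0 0 0; 0.6 0 0 -20 0; 0.6 0 10 -30 0; 0.6 0 15 -30 0; 0.6 0 25 -20 0; 0.6 0 30 -10 0; 0.6 0 30 0 0; 0.6 0 30 0 0; 0.6 0 30 0 0; 0.6 0 15 0 0; 0.6 0 0 0 0",
)

```text
clock: 44.03
tool_pos: [0.294, -0.201, 0.3941]
eef_rot: [-0.171, 0.687, 0.172, 0.685]
contact_force: [0.1, 0.3, -0.8]
opening: 0.601
```

```bash
python3 plan.py .4803 -.3154 .34 27.9; python3 - <<'E'
from h import *
for n in("scene","top","wrist"):
    st=r.get_state();p,d=eyes.snapshot(n);np.savez(n+"20.npz",p=p,d=d);cv2.imwrite(f"pics/{n}20.png",p)
    if n=="scene":cv2.imwrite("pics/s20c.png",cv2.resize(p[160:350,250:440],None,fx=3.1,fy=3.1,interpolation=cv2.INTER_CUBIC))
    if n=="top":
        cv2.imwrite("pics/t20c.png",cv2.resize(p[180:300,390:505],None,fx=4.5,fy=4.5,interpolation=cv2.INTER_CUBIC))
        print("pred drift top px",proj("top",[[.4805,-.3152,.128]]),"hub",proj("top",[[.4805,-.3152,.068]]))
        hsv=cv2.cvtColor(p,cv2.COLOR_BGR2HSV);m=cv2.inRange(hsv,(18,120,120),(35,255,255))[200:270,410:490];v,u=np.nonzero(m);print("drift blob",u.mean()+410,v.mean()+200,len(u))
        m=cv2.inRange(hsv,(105,120,60),(130,255,255))[130:190,380:430];v,u=np.nonzero(m);print("tin",onz("top",[(u.mean()+380,v.mean()+130)],.038))
        m=cv2.inRange(hsv,(0,150,100),(8,255,255))[140:175,200:280];v,u=np.nonzero(m);print("pliers",onz("top",[(u.min()+200,v.mean()+140),(u.max()+200,v.mean()+140)],.01))
E
```

```text
clock 44.03 pos [ 0.294  -0.201   0.3941] yaw 28.13 open 0.601 F [ 0.1  0.3 -0.8]
turn 0.0039 then tool shift mm [  53.4 -188.4  111.3] tilt [-3.4e-03  4.0e-04 -1.0e+00]
pred drift top px [[460.47031137 234.58024232]] hub [[453.3651849  235.02342288]]
drift blob 459.2016129032258 234.66129032258064 124
tin [[ 0.68003791 -0.20343941  0.038     ]]
pliers [[0.68997811 0.26519804 0.01      ]
 [0.68946221 0.15055892 0.01      ]]
```

View pics/s20c.png

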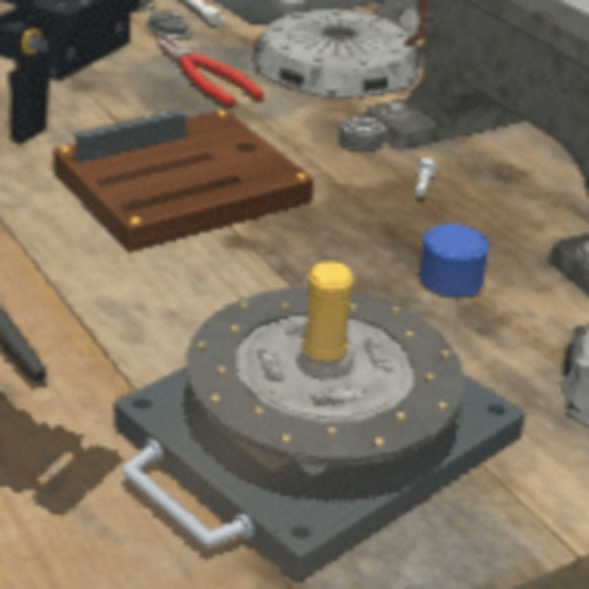

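View pics/t20c.png

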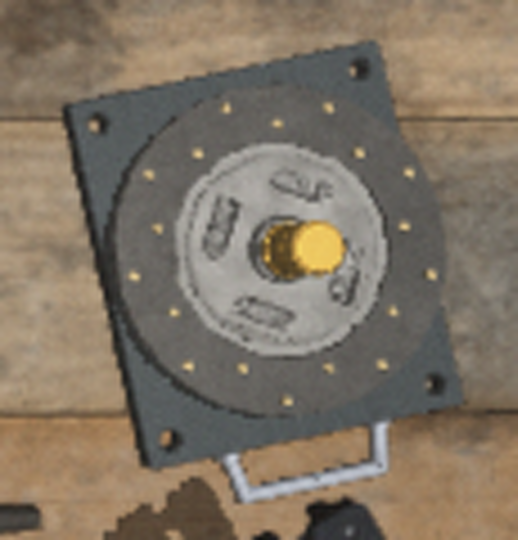

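View pics/wrist20.png

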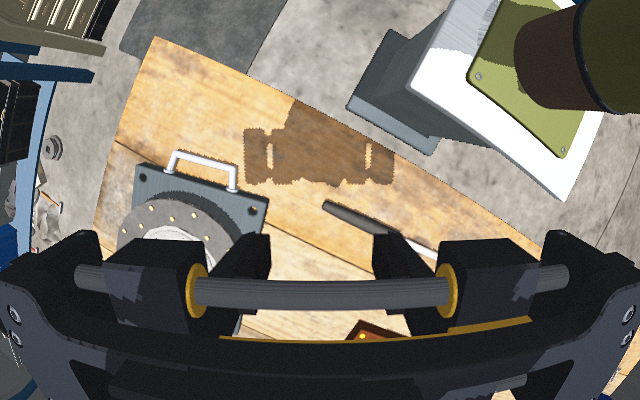

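```bash
python3 - <<'E'
from h import *
z=np.load("top20.npz");d=z["d"]
def w(u,v,k=1):
    q=[]
    for i in range(-k,k+1):
        for j in range(-k,k+1):
            o,dd=ray("top",(u+i,v+j));q.append(o+dd[0]*d[v+j,u+i])
    return np.median(q,0).round(4)
print("drift top",w(461,235))
for q in[(420,236),(482,240),(452,205),(452,268),(430,215),(478,258),(430,258),(475,212)]:print("lining",w(*q,2))
print(r.finish_job())
E
```

```text
drift top [ 0.4795 -0.3153  0.1305]
lining [ 0.4785 -0.2336  0.0572]
lining [ 0.4679 -0.39    0.0563]
lining [ 0.5571 -0.3175  0.0565]
lining [ 0.3979 -0.3131  0.0564]
lining [ 0.5317 -0.2608  0.0564]
lining [ 0.4226 -0.3791  0.056 ]
lining [ 0.4232 -0.2584  0.0564]
lining [ 0.5389 -0.3758  0.0552]
the job is handed in; nothing more can be done
None
```

The job is done as asked and handed in at about 44 s of the 136 s allowed. Both low parallels stand on edge on the loading plate, the clutch plate lies across them, and the drift is upright in the hub bore.

- **Parallels:** The first measured x −0.4, y −42.6 mm from the slot centre. The second matched its predicted +43 mm position in the wrist picture. I could not re-check either one once the clutch plate covered them.
- **Clutch plate:** The hub is within about 1 mm of the slot centre. The lining reads 55–57 mm high all round against 56 expected, so it lies level on both bars.
- **Drift:** It went into the bore without resistance, and the shoulder met the hub with about 15 N. Its top reads (0.4795, −0.3153, 0.1305) against 0.128 m expected. Arm readings at contact were also about 2 mm high. The pictures show the shoulder down on the hub with no visible gap, so I took the difference as measuring error.
- **Bystanders:** The tall black parallel is still in the rack. The tin and pliers read within 0.5 mm of where they started.

One disagreement along the way: the wrist and top cameras differed by up to about 2.5 mm. I aligned the drift to the hub within a single wrist view to avoid that error.

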